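Blow off a mould plate with the two-stage air gun

TASK

Blow off the white mould plate: lay it flat on the middle of the black round rest in front of the blow gun's nozzle, then pull the sprung black selector knob up, turn it from the white mark to the blue mark and let it snap down into that notch. Squeeze the gun's red trigger through its pressure point to the full second stage, keep it fully squeezed for a good second and let it go; then take the plate off and lay it flat, wholly on the blue mat. Leave the other things on the table where they are.

Things in the scene. Friction and masses are not known exactly. Their poses are not given: they have to be found in the camera images.
- plate_center (a point): centre (half-way up) of the loose white round mould plate, a disc 56 mm in diameter and 11 mm thick, 30 g, lying flat with its pattern up (its z axis). It can be gripped across its rim in any direction.
- rest_top (a point): middle of the top of the fixed black round rest for the plate: pedestal 46 mm across, top 30 mm above the table (the plate overhangs it 5 mm all round), on a base plate 8 mm thick. Axes are the station's: z up, x away from the gun along the jet. The nozzle tip is 58 mm off on the -x side, 68 mm above the table; the handle leans away, so the rest is free from above.
- gun: blow gun fixed on a post; origin in its black head, 125 mm above the table. z runs up along its grey handle, which leans 35 degrees (0.611 rad) from vertical to the station's front, roughly towards the robot; the red trigger blade is on its -x side (front, underside), the handle's plain back on its +x side (upper). Handle 24 mm (x) by 22 mm (y), free end 110 mm from the origin along z.
- gun_grip (a point): where to squeeze, 73 mm up the handle, gun's axes. Come from the free end, fingers pointing along -z and closing along x, one on the handle's back (x = +16.5 mm from here), one on the trigger: its face is at x = -31 mm here when free, -16.5 mm fully squeezed (so 33 mm between fingers, this point half-way), and stands out to -36 mm at the blade's free end, 20 mm further up.
- trigger (a joint): red trigger blade, hinged at its lower end 55 mm below the grip point, rad: 0 = free (sprung back), 0.11 = first-stage pressure point, over 0.19 = second stage, 0.26 = hard stop, fully squeezed. At the grip point about 4 N reaches the pressure point, then it jumps to 8 N, and 12 N at the stop. The gun is fixed and does not give.
- selector_grip (a point): centre of the black round selector knob on the grey valve block, 140 mm from the gun on the station's -y side. Vertical axis, 33 mm across, 28 mm tall (14 mm below to 14 mm above here); grip from above. A brass pointer pin and a steel toothed collar lie just under it, out to 27 mm from the axis, tooth tops 9 mm below here. Turns with the knob: the pointer is on its -x side.
- selector_knob (a joint): angle of the selector knob, rad, growing counter-clockwise seen from above: 0 = notch at the white mark (start), 1.05 = notch at the blue mark. It stays where it is turned while pulled up; it cannot turn while seated.
- selector_lift (a joint): how far the selector knob is pulled up, m: 0 = seated in a notch, 0.014 = upper stop. Pull it up at least 0.010 to clear the teeth between the notches (spring 4 N seated, 6 N at the top). Let go within 0.1 rad of a notch it snaps down by itself, otherwise it stays up on a tooth.
- mat_top (a point): middle of the top face of the fixed blue mat with white border lines, 120 x 120 mm, 4 mm thick, axes along its edges, z up.
- tape_roll_top (a point): middle of the top of a tan roll of tape, 102 mm across and 49 mm tall, lying at the back between the station and the baking tray; does not move.
- press_mould: press mould: clear barrel 69 mm across with a green knob on top, 169 mm tall, standing at the left, does not move; origin at the centre of its underside. Bystander.
- bench_scraper: bench scraper, steel blade with wooden grip, 152 x 79 mm, lying flat at the back left; origin at the centre of its underside. Bystander.
- pastry_brush: pastry brush, 197 x 40 mm, wooden handle, lying at the right; origin at the centre of its underside. Bystander.
- marker_red: red marker pen, 132 x 16 mm, lying at the front right; origin at the centre of its underside. Bystander.
- probe_thermometer: white probe thermometer, 192 x 22 mm, lying at the front left; origin at the centre of its underside. Bystander.
Not all that is in view belongs to the job. What is shaped like the part that bears plate_center but orange or turquoise is not meant.

How it is judged:
By the outcome, as a careful person would: the job done as asked, in the order asked, and still so for the second after the job is handed in, with the robot touching nothing.
It also fails if it takes over 70 s, if anything falls off the work surface, if the arm or the gripper's body presses on something with over 40 N, if the wrist force passes 120 N, or if a joint passes its speed limit or range.

ROBOT

A 6-joint arm with a two-finger parallel gripper is mounted at the origin on a cart in front of the work surface, level with it; the furniture and walls round the work are solid. World frame = base frame: x ahead of the robot, y to its left, z up, the work surface at z = 0. Lengths are in m, angles in rad, forces in N, time in s.
With the tool pointing down it reaches from about 0.15 to 0.775 m from the base axis. Payload 6.1 kg.
Tool frame: the origin (TCP) lies at the very end of the fingers, on their centre line; the grasp point (between the pads) lies 19 mm behind it (tcp_to_grasp is the distance from the TCP to the grasp point, in m); z points along the fingers, y is the direction in which the jaws open and shut (so a half turn about z gives the same grasp; the last joint's range is limited). The gripper opens to 85 mm and grips with 20 to 120 N. Pads are 22 mm wide; open, the fingers measure 114 mm over their backs; the gripper's body (76 mm by 85 mm) begins 54 mm behind the grasp point. The pads swing forward as they close: fully open they stand 13 mm farther back than shut.
Start: joints at [1.291, 0.126, -0.04, 1.405, 0, 1.571], TCP at [0.145, 0.505, 0.231] pointing down, gripper open.
Joint ranges: [-2.72, 2.72], [-0.95, 1.95], [-1.27, 1.35], [-1.78, 2.02], [-1.46, 1.47], [-3.14, 3.14]. Speed limits (rad/s): [2.39, 2.39, 3.01, 3.14, 3.14, 3.14].

INTERFACE

Orientations are given as a rotation vector (axis times angle).
In Python, from station import state, read_camera, sign_off, tcp_to_grasp gives the robot as it stands.
- The arm moves only by the tool servo_tool, never from a script. Its argument "rows" is a list of rows, each a list of 3 entries, a list of its own where there are three numbers: the turn, a rotation vector about the tool's x, y, z in rad, then the shift along the tool's x, y, z in cm, then the finger opening in cm, from 0 to 8.54. In form: [[[wx, wy, wz], [dx, dy, dz], hand], ...]. A call has 1 to 20 rows; each row is the pose to reach, as a shift and turn from the pose commanded when the call began, along the tool's axes at that moment; what a row does not reach only later rows make up. A row lasts 1/8 s, in which the tool goes at most 62.5 mm and 10.7 degrees, less where a joint would pass 70% of its speed; a pose out of reach is approached as far as the arm can. A call with a gripper value outside its range is refused whole. The fingers move at their own pace and stop on an object; "force" is the grip in N (left out, the last holds). Time passes only in rows, so rows that repeat a pose let the fingers close. It gives the time, the measured TCP pose, the force and the opening at its end, in the units of the state.
- state(): the state, without advancing time (a new reading comes with each control period).
- read_camera(name): name is "scene" or "top"; returns a dict with "image" (384x512x3 uint8, red, green, blue), "fx", "fy", "cx", "cy" (pixels), "R" (3x3) and "t" (3): a world point X has camera coordinates R X + t. Camera axes: x right, y down, z forward; pixel columns grow to the right and rows downward; lengths in m; the calibration is good to about 2 mm. A picture is of the moment at which its call begins. There is no depth.
- sign_off(): hands the job in, once; it reports no verdict.
The state is a dict: "clock": time; "joint_pos": joint angles; "joint_velocities": joint speeds; "joint_torque": joint torques, N m; "position": TCP position; "eef_rot": TCP orientation; "force": force on the tool from outside, world axes, zero at the start; "torque": the same for the moment, N m; "width": opening from 0.0 (shut) to 1.0 (fully open).
Only numpy, scipy, OpenCV 4.12 (cv2) and the standard library are available. Lean on these libraries where they do the work, as an engineer would, in place of code of your own. Each camera call takes 0.05 s, during which the arm holds its last target.

## Working session

There is one attempt and no reset: what is moved stays moved. The work goes in short steps, Python scripts to look and compute and a tool call to move; the robot and the scene stay as the last step left them, time stands still between calls to the robot, and variables do not carry over. Pictures are saved under pics/ and viewed, and the job is handed in when it is done.

Besides the shell and the picture viewer there is one more tool, called after "Request:" by a JSON object that holds its "method" and its "body", one argument or row to a line. servo_tool: Moves the arm, as the interface text tells. Its arguments: {"type":"object","properties":{"rows":{"type":"array","items":{"type":"array"}},"force":{"type":"number"}},"required":["rows"]}

```bash
ls; mkdir -p pics; python3 - <<'E'
from station import *
import cv2
print(state(), tcp_to_grasp)
for n in ("scene","top"):
    c=read_camera(n); cv2.imwrite(f"pics/{n}0.png",cv2.resize(c["image"][:,:,::-1],(800,600),interpolation=cv2.INTER_CUBIC))
    print(n,c["fx"],c["fy"],c["cx"],c["cy"],c["R"],c["t"])
E
```

```text
pics
{'clock': 0.0, 'joint_pos': array([ 1.29101226e+00,  1.26367222e-01, -4.06246386e-02,  1.40540644e+00,
        1.85316140e-05,  1.57080225e+00]), 'joint_velocities': array([ 0.00045082, -0.00031063, -0.0007038 , -0.00082194,  0.00155985,
        0.0004266 ]), 'joint_torque': array([ 2.35240339e-03, -4.35904205e+01,  3.52929962e+01,  1.71976292e-02,
        1.72253403e-04,  7.42800978e-06]), 'position': array([0.14485667, 0.5041838 , 0.23052757]), 'eef_rot': array([-4.38027133e-01, -3.11066098e+00,  2.48754908e-03]), 'force': array([0.14142239, 0.3642727 , 0.11708066]), 'torque': array([-0.00932524,  0.00575525,  0.00615367]), 'width': 1.0021319939964481} 0.0187
scene 474.5958588748299 474.5958588748299 258.3993950160215 190.4988237041764 [[ 0.89045942 -0.45464386  0.01951897]
 [-0.18075184 -0.39273101 -0.90171566]
 [ 0.41762519  0.79941311 -0.43188874]] [-0.48102145  0.19650608  1.72594897]
top 426.5001128998072 426.5001128998072 257.96352245663337 187.57877933969357 [[ 0.02971708 -0.99950528  0.01030018]
 [-0.98854765 -0.03091347 -0.14770886]
 [ 0.1479542  -0.00579274 -0.98897725]] [-0.09369405  0.5323211   1.54045291]
```

View pics/scene0.png

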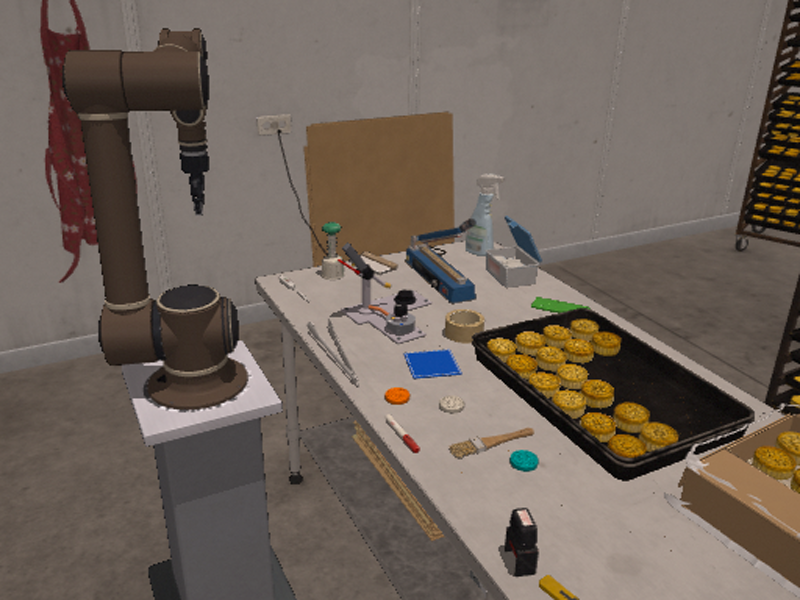

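View pics/top0.png

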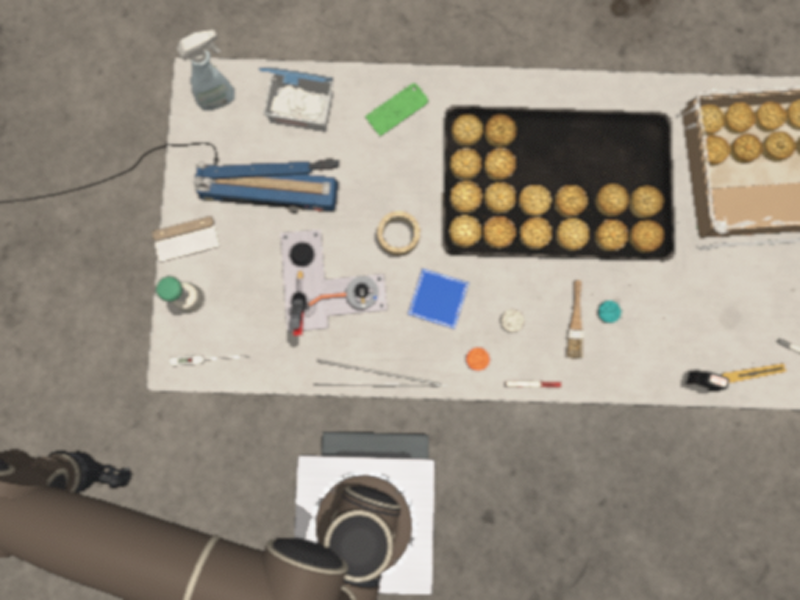

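```bash
cat > h.py <<'E'
from station import *
import numpy as np, cv2
from scipy.spatial.transform import Rotation as Ro
def cam(n): return read_camera(n)
def ray(c,u,v):
    d=np.array([(u-c["cx"])/c["fx"],(v-c["cy"])/c["fy"],1.]);R=np.array(c["R"]);t=np.array(c["t"])
    return -R.T@t, R.T@d
def onz(c,u,v,z):
    o,d=ray(c,u,v); return o+d*(z-o[2])/d[2]
def proj(c,X):
    p=np.array(c["R"])@np.array(X)+np.array(c["t"]); return c["fx"]*p[0]/p[2]+c["cx"],c["fy"]*p[1]/p[2]+c["cy"]
def crop(c,x0,y0,x1,y1,name,s=None):
    im=c["image"][y0:y1,x0:x1,::-1]; s=s or min(800//(x1-x0),600//(y1-y0))
    cv2.imwrite("pics/"+name,cv2.resize(im,None,fx=s,fy=s,interpolation=cv2.INTER_CUBIC)); print(name,s)
def blob(c,mask,lo=20):
    n,l,s,ce=cv2.connectedComponentsWithStats(mask.astype(np.uint8))
    return [(s[i].tolist(),ce[i].tolist(),l==i) for i in range(1,n) if s[i][4]>=lo]
E
python3 - <<'E'
from h import *
a=cam("top");b=cam("scene")
crop(a,165,140,265,225,"t1.png");crop(b,190,140,310,230,"s1.png");crop(a,255,160,365,240,"t2.png")
for c,n in((a,"top"),(b,"scene")):
    h=cv2.cvtColor(c["image"],cv2.COLOR_RGB2HSV); 
    m=(h[...,0]>105)&(h[...,0]<125)&(h[...,1]>150)&(h[...,2]>100)
    for s,ce,l in blob(c,m,100): 
        print(n,s,ce,onz(c,*ce,.004)); 
        r=cv2.minAreaRect(np.argwhere(l)[:,::-1].astype(np.float32)); print([onz(c,*p,.004).round(4) for p in cv2.boxPoints(r)])
E
```

```text
t1.png 7
s1.png 6
t2.png 7
top [265, 175, 31, 32, 662] [280.13746223564954, 190.5800604229607] [ 0.53145112 -0.16195981  0.004     ]
[array([ 0.4968, -0.101 ,  0.004 ]), array([ 0.5928, -0.1274,  0.004 ]), array([ 0.5661, -0.2232,  0.004 ]), array([ 0.4705, -0.196 ,  0.004 ])]
scene [259, 224, 36, 18, 433] [276.1016166281755, 232.35334872979215] [ 0.53333535 -0.16234619  0.004     ]
[array([ 0.4953, -0.0916,  0.004 ]), array([ 0.6272, -0.1287,  0.004 ]), array([ 0.5702, -0.234 ,  0.004 ]), array([ 0.4465, -0.1977,  0.004 ])]
```

View pics/t1.png

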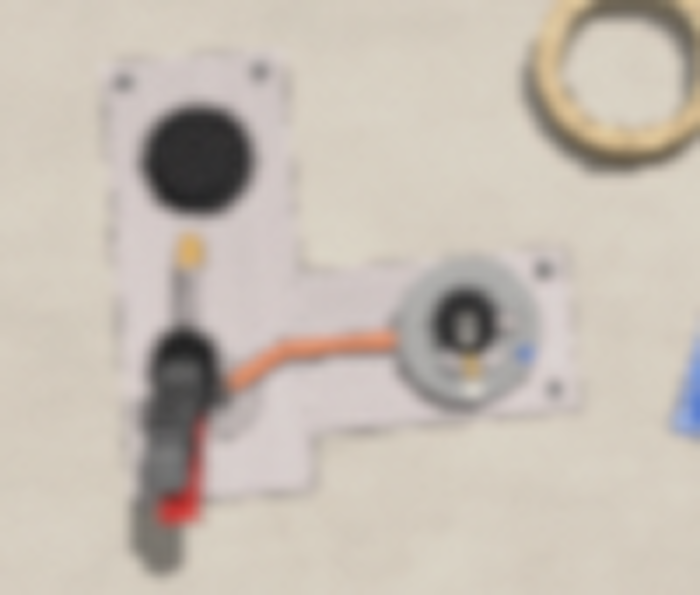

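View pics/s1.png

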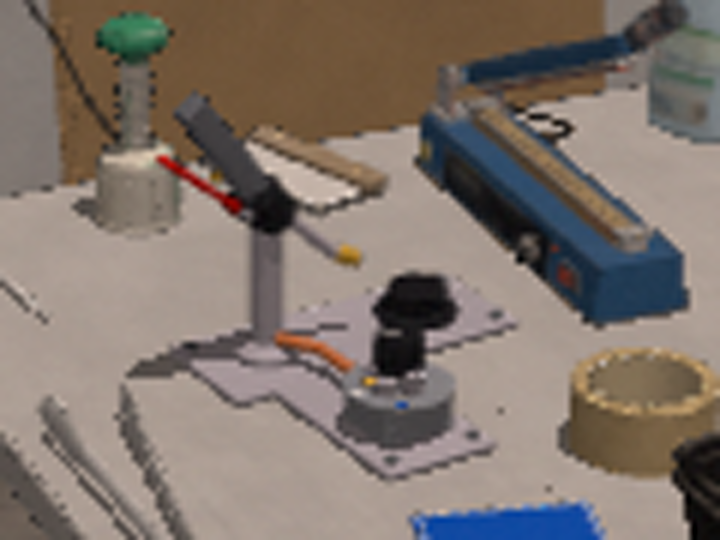

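View pics/t2.png

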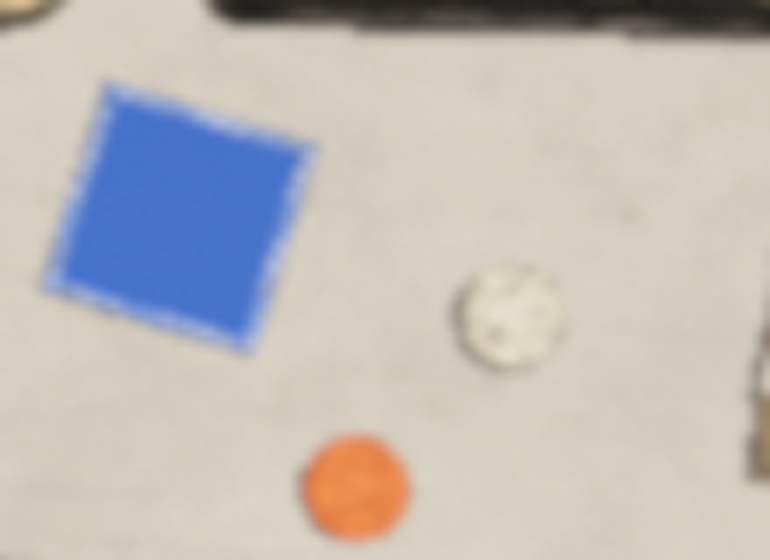

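```bash
python3 - <<'E'
from h import *
a=cam("top");b=cam("scene")
def tri(pa,pb):
    o1,d1=ray(a,*pa);o2,d2=ray(b,*pb)
    A=np.stack([d1,-d2],1);s=np.linalg.lstsq(A,o2-o1,rcond=None)[0]
    p,q=o1+s[0]*d1,o2+s[1]*d2
    return ((p+q)/2).round(4),np.linalg.norm(p-q).round(4)
g=a["image"].max(2).astype(int)
for s,ce,l in blob(a,(g<75)[140:225,165:265],10):
    p=(ce[0]+165,ce[1]+140);print("dark",s,p,onz(a,*p,.03).round(4),onz(a,*p,.07).round(4))
h=cv2.cvtColor(a["image"],cv2.COLOR_RGB2HSV)
m=(a["image"].min(2)<0)
# plate by hough-ish : local diff to table
roi=a["image"][190:220,312:345].astype(int); 
print((roi[...,0]-roi[...,2])[12:18]); 
P=lambda u,v:(165+(u+.5)/7-.5,140+(v+.5)/7-.5)
Q=lambda u,v:(190+(u+.5)/6-.5,140+(v+.5)/6-.5)
print("knob top",tri(P(466,320),Q(401,334)))
print("rest top",tri(P(198,159),Q(416,294)))
print("nozzle tip",tri(P(190,236),Q(356,257)))
print("head",tri(P(184,365),Q(270,205)))
print("handle end",tri(P(158,565),Q(188,105)))
for n,u,v in [("TL",105,60),("TR",287,55),("BL",128,492),("BR",312,487),("arm TR",568,248),("arm BR",577,405)]: print(n,onz(a,*P(u,v),.008).round(4))
print("plate",onz(a,255+510.5/7-.5,160+316/7-.5,.0085))
print("block blue mark",onz(a,*P(524,353),.05))
E
```

```text
dark [21, 16, 14, 14, 153] (192.72549019607843, 162.44444444444446) [0.6242 0.1703 0.03  ] [0.616  0.1642 0.07  ]
dark [63, 42, 7, 7, 26] (230.65384615384616, 184.6153846153846) [0.5444 0.0247 0.03  ] [0.5382 0.0223 0.07  ]
dark [23, 48, 8, 10, 44] (192.0, 191.5909090909091) [0.5137 0.1672 0.03  ] [0.5083 0.1612 0.07  ]
[[21 21 22 22 22 21 22 21 20 24 30 31 30 29 30 30 29 28 28 28 28 27 27 24
  22 21 21 22 21 22 21 21 21]
 [22 21 22 22 22 22 21 19 19 26 32 30 29 27 25 26 27 27 28 29 28 28 28 25
  21 21 21 21 21 21 22 21 20]
 [22 23 22 21 22 22 21 20 20 28 33 29 28 25 25 25 26 27 28 29 30 29 28 25
  22 20 20 21 21 21 21 21 22]
 [22 21 22 22 22 22 22 19 21 27 32 31 29 27 26 26 26 27 28 29 29 30 28 27
  24 21 20 20 20 21 21 22 22]
 [22 21 21 21 22 22 21 19 21 26 31 31 30 30 30 28 27 27 27 28 29 29 29 27
  24 22 21 21 22 22 22 22 21]
 [22 23 22 22 22 22 22 21 22 26 32 32 31 30 32 30 28 28 28 29 29 30 29 25
  23 22 22 21 21 21 22 21 21]]
knob top (array([0.5364, 0.0189, 0.0804]), np.float64(0.0047))
rest top (array([0.6269, 0.1696, 0.0277]), np.float64(0.0034))
nozzle tip (array([0.5762, 0.1657, 0.0693]), np.float64(0.0011))
head (array([0.5017, 0.1558, 0.1278]), np.float64(0.0039))
handle end (array([0.4134, 0.1409, 0.223 ]), np.float64(0.0427))
TL [0.6829 0.2268 0.008 ]
TR [0.6889 0.1276 0.008 ]
BL [0.4466 0.2011 0.008 ]
BR [0.4523 0.1029 0.008 ]
arm TR [ 0.5865 -0.0297  0.008 ]
arm BR [ 0.5009 -0.0374  0.008 ]
plate [ 0.48290059 -0.3409111   0.0085    ]
block blue mark [ 0.52230778 -0.0095051   0.05      ]
```

```bash
python3 - <<'E'
from h import *
a=cam("top");b=cam("scene")
crop(a,215,170,250,200,"t3.png",20);crop(b,240,180,275,218,"s3.png",15);crop(b,210,150,255,190,"s4.png",14);crop(a,180,160,210,225,"t4.png",9)
# base edges: saturation map
h=cv2.cvtColor(a["image"],cv2.COLOR_RGB2HSV)
S=h[...,1].astype(float); print(S[180:183,170:215].astype(int))
E
```

```text
t3.png 20
s3.png 15
s4.png 14
t4.png 9
[[25 26 26 26 26 25 25 25 25 26 24 20 17 14 13 13 14 16 16 14 15 15 15 15
  15 15 16 14 16 15 15 15 14 16 15 15 15 15 15 15 15 15 15 15 14]
 [25 26 26 26 25 25 26 26 26 26 25 21 17 16 13 13 15 16 15 16 15 14 16 16
  14 16 15 16 16 15 15 15 15 14 16 15 15 15 14 15 14 15 16 15 14]
 [26 26 26 26 25 26 25 26 26 26 24 21 17 16 14 14 14 14 16 16 16 16 14 15
  15 15 14 16 16 15 15 15 14 14 15 16 15 15 16 14 15 14 15 16 15]]
```

View pics/t3.png

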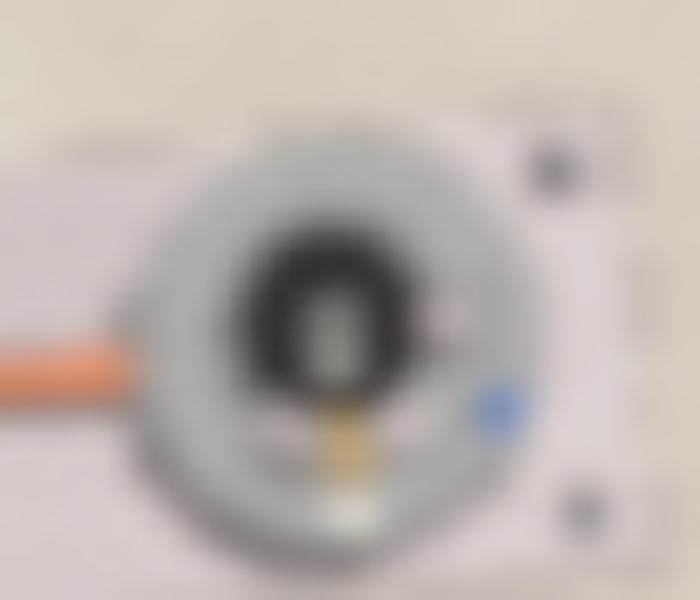

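View pics/s3.png

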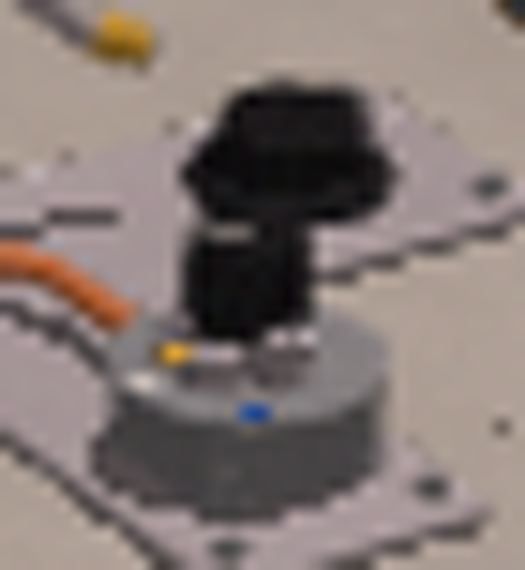

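View pics/s4.png

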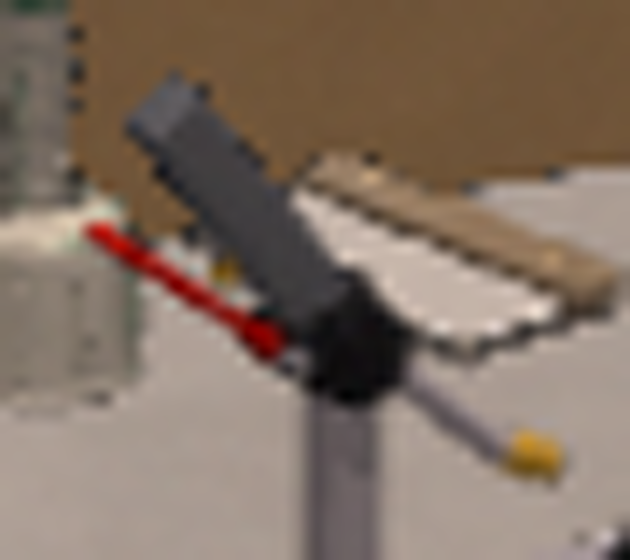

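View pics/t4.png

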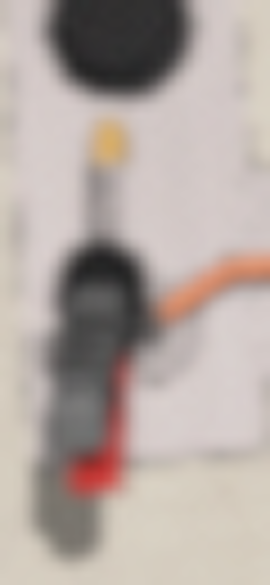

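```bash
python3 - <<'E'
from h import *
a=cam("top");b=cam("scene")
S=cv2.cvtColor(a["image"],cv2.COLOR_RGB2HSV)[...,1].astype(float)
def cross(v,up):
    for i in range(len(v)-1):
        if (v[i]-20.5)*(v[i+1]-20.5)<=0: return i+(v[i]-20.5)/(v[i]-v[i+1]+1e-9)
def fit(pts,n):
    P=np.array([onz(a,*p,.008)[:2] for p in pts])
    vx,vy,x0,y0=cv2.fitLine(P.astype(np.float32),cv2.DIST_HUBER,0,.001,.001).ravel()
    if vx<0 and abs(vx)>.5: vx,vy=-vx,-vy
    r=(P-[x0,y0])@[-vy,vx]; print(n,"dir",round(float(np.degrees(np.arctan2(vy,vx))),2),"pt",x0,y0,"rms",r.std())
fit([(174+cross(S[r,174:190],0),r) for r in range(152,196)],"L")
fit([(196+cross(S[r,196:216],0),r) for r in range(152,174)],"R")
fit([(238+cross(S[r,238:255],0),r) for r in range(178,196)],"armR")
fit([(c,142+cross(S[142:156,c],0)) for c in range(183,204)],"T")
fit([(c,168+cross(S[168:186,c],0)) for c in range(212,226)],"armT")
fit([(c,192+cross(S[192:206,c],0)) for c in range(215,244)],"armB")
fit([(c,200+cross(S[200:216,c],0)) for c in range(196,207)],"B")
# knob block circle, plate, orange
h=cv2.cvtColor(a["image"],cv2.COLOR_RGB2HSV)
m=(S<12)&(h[...,2]<195); m[:170]=0;m[200:]=0;m[:,:215]=0;m[:,250:]=0
for s,ce,l in blob(a,m,60): print("block",s,ce); 
m[:]=False
D=a["image"][...,0].astype(int)-a["image"][...,2]
m=(D>25); m[:190]=0;m[222:]=0;m[:,:312]=0;m[:,345:]=0
for s,ce,l in blob(a,m,60): print("plate",s,ce,onz(a,*ce,.0105)); 
E
```

```text
L dir 7.01 pt 0.57715654 0.21645884 rms 0.0005835921249376877
R dir 6.52 pt 0.6336637 0.12318266 rms 0.000618642579520766
armR dir 4.25 pt 0.5413065 -0.031910934 rms 0.010558294982021817
T dir -82.71 pt 0.6869155 0.17946704 rms 0.0006998799847778033
armT dir -81.67 pt 0.5745765 0.07198869 rms 0.0006778542638247105
armB dir -82.62 pt 0.4908231 0.020929009 rms 0.00802393972164671
B dir -82.76 pt 0.44661206 0.13275856 rms 0.0002307182840659386
block [221, 177, 21, 21, 261] [230.95019157088123, 186.13409961685824]
plate [321, 198, 15, 15, 171] [327.80116959064327, 204.7251461988304] [ 0.4824048  -0.34197344  0.0105    ]
```

```bash
python3 - <<'E'
from h import *
a=cam("top");b=cam("scene")
g=a["image"].max(2).astype(int); print(g[153:172,183:204])
g=b["image"].max(2).astype(int); print(g[184:197,250:269])
x=np.clip((a["image"].astype(int)-20)*5,0,255).astype(np.uint8); crop(dict(image=x),180,150,210,180,"t5.png",20)
x=np.clip((b["image"].astype(int))*6,0,255).astype(np.uint8); crop(dict(image=x),240,180,275,205,"s5.png",20)
E
```

```text
[[195 202 208 209 208 208 207 205 200 198 199 201 204 207 207 207 208 208
  206 206 207]
 [206 206 210 209 208 205 197 186 176 167 166 171 179 188 194 200 207 209
  208 207 207]
 [208 208 209 207 199 185 163 139 121 111 110 113 122 137 157 180 199 207
  208 207 207]
 [207 207 206 196 173 143 111  82  67  63  62  62  68  80 109 145 178 199
  206 208 208]
 [208 205 198 172 133  93  65  51  48  47  48  48  48  50  65 100 142 181
  201 207 207]
 [207 202 183 143  96  60  48  47  46  49  49  48  49  47  49  67 108 159
  193 206 208]
 [206 194 161 113  69  50  47  48  49  47  48  50  50  48  50  54  82 133
  179 202 207]
 [205 187 144  91  55  47  47  50  48  48  47  49  50  50  49  49  64 112
  166 198 209]
 [203 179 132  81  53  47  49  49  49  50  49  48  50  50  49  48  57 101
  158 194 207]
 [200 171 120  71  49  47  50  47  48  48  47  49  50  48  48  48  54  92
  147 187 206]
 [199 167 114  64  46  48  47  49  50  49  49  49  50  50  50  48  54  92
  147 188 207]
 [202 175 125  73  43  45  49  49  47  49  50  50  49  49  47  47  60 103
  158 195 210]
 [207 191 149  93  50  43  46  4
[... 965 characters left out ...]
  29  33  76 163 162 163
  164]
 [164 164 160  91  24  16  22  27  29  26  26  26  27  26  70 130 162 161
  163]
 [167 165 124  24  14  17  17  12  15  15  15  17  13  16  25  61 162 164
  164]
 [166 159  35  25  12  16  16  15  18  18  17  14  15  17  27  39 105 164
  163]
 [165 161  85  24  26  28  14  17  14  14  16  16  27  27  26  51 133 162
  163]
 [166 165 156  46  19  23  27  26  29  27  28  24  27  30  29  71 163 161
  161]
 [164 165 159  91  30  28  28  29  27  26  25  25  25  55  99 163 162 163
  161]
 [164 160 122  76 102 110  92  26  26  31  74 165 164 164 164 165 163 166
  168]
 [163 157  87  22  29  28  31  30  30  25  60 163 164 166 171 164 145 118
   93]]
t5.png 20
s5.png 20
```

View pics/t5.png

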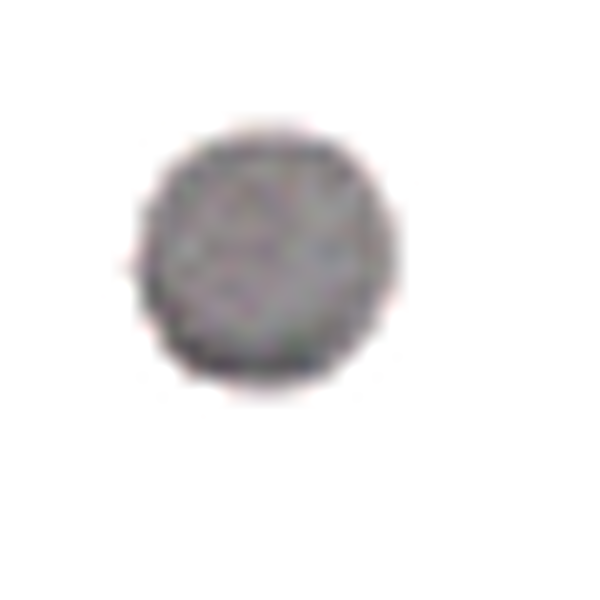

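View pics/s5.png

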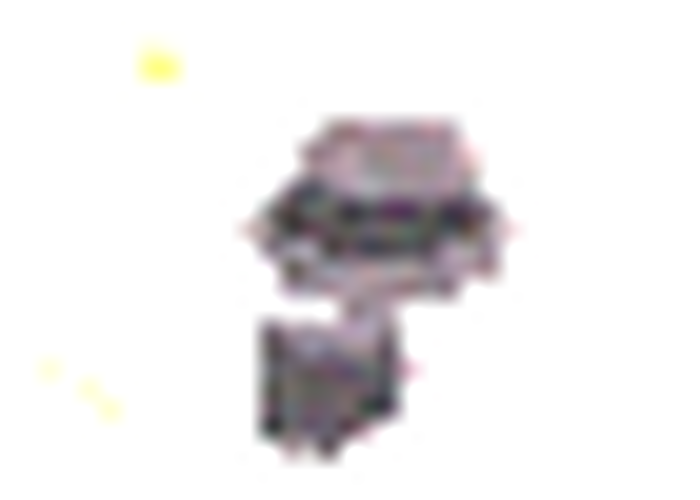

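```bash
python3 - <<'E'
from h import *
a=cam("top");b=cam("scene")
print("scene rest@.03",onz(b,259.3,187.3,.03))
m=(a["image"].max(2)<127); m[:150]=0;m[175:]=0;m[:,:180]=0;m[:,210:]=0
for s,ce,l in blob(a,m,60):
    ct,_=cv2.findContours(l.astype(np.uint8),0,1); print("top disc",s,ce,np.sqrt(s[4]/np.pi)/266,[onz(a,*ce,z).round(4) for z in (.008,.012,.02,.03)])
# knob block circle
for z in (.03,.04,.05): print("block top@",z,onz(a,215+(345+.5)/20-.5,170+(335+.5)/20-.5,z).round(4), onz(b,240+(247)/15-.5,180+365/15-.5,z).round(4))
for z in (.06,.07,.08): print("knob top@",z,onz(a,215+(332+.5)/20-.5,170+(312+.5)/20-.5,z).round(4), onz(b,240+(248)/15-.5,180+240/15-.5,z).round(4))
E
```

```text
scene rest@.03 [0.6339461  0.17606592 0.03      ]
top disc [185, 155, 16, 16, 197] [192.76649746192894, 162.497461928934] 0.029769842714104995 [array([0.6285, 0.1735, 0.008 ]), array([0.6277, 0.1729, 0.012 ]), array([0.626 , 0.1717, 0.02  ]), array([0.624 , 0.1702, 0.03  ])]
block top@ 0.03 [0.5383 0.0203 0.03  ] [0.5477 0.0383 0.03  ]
block top@ 0.04 [0.5368 0.0197 0.04  ] [0.5388 0.021  0.04  ]
block top@ 0.05 [0.5353 0.0191 0.05  ] [0.5299 0.0037 0.05  ]
knob top@ 0.06 [0.5379 0.0211 0.06  ] [0.5554 0.054  0.06  ]
knob top@ 0.07 [0.5364 0.0205 0.07  ] [0.5461 0.0359 0.07  ]
knob top@ 0.08 [0.5349 0.02   0.08  ] [0.5368 0.0179 0.08  ]
```

```bash
cat >> h.py <<'E'
YAW=np.radians(7.0); REST=np.array([.6285,.1735,.03]); GX=-.128
def S2W(p,yaw=None):
    y=YAW if yaw is None else yaw
    return REST*[1,1,0]+Ro.from_euler('z',y).apply(p)
def gunR(): return Ro.from_euler('z',YAW)*Ro.from_euler('y',-.611)
def G2W(p,gx=None): return S2W([GX if gx is None else gx,0,.125])+gunR().apply(p)
E
python3 - <<'E'
from h import *
a=cam("top");b=cam("scene")
A=cv2.resize(a["image"][160:225,170:210,::-1],None,fx=9,fy=9,interpolation=cv2.INTER_CUBIC)
B=cv2.resize(b["image"][150:195,205:265,::-1],None,fx=13,fy=13,interpolation=cv2.INTER_CUBIC)
def dot(X,c):
    for I,cm,o,f in((A,a,(170,160),9),(B,b,(205,150),13)):
        u,v=proj(cm,X); cv2.circle(I,(int((u-o[0]+.5)*f),int((v-o[1]+.5)*f)),3,c,-1)
E8=[(x,y,110) for x in(-12,12) for y in(-11,11)]
for p in E8: dot(G2W(np.array(p)/1e3),(0,255,0))
for p in [(12,11,50),(12,-11,50),(-12,11,50),(-12,-11,50)]: dot(G2W(np.array(p)/1e3),(255,255,0))
dot(G2W([-.0405,0,.093]),(255,0,0)); dot(G2W([0,0,0]),(0,255,255))
dot(S2W([-.058,0,.068]),(255,0,255)); 
for t in np.arange(0,6.28,.5): dot(S2W([.023*np.cos(t),.023*np.sin(t),.03]),(0,165,255))
cv2.imwrite("pics/ovA.png",A);cv2.imwrite("pics/ovB.png",B)
E
```

```text
(no output)
```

View pics/ovA.png

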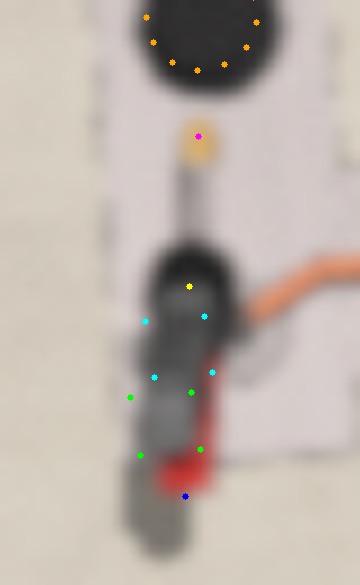

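View pics/ovB.png

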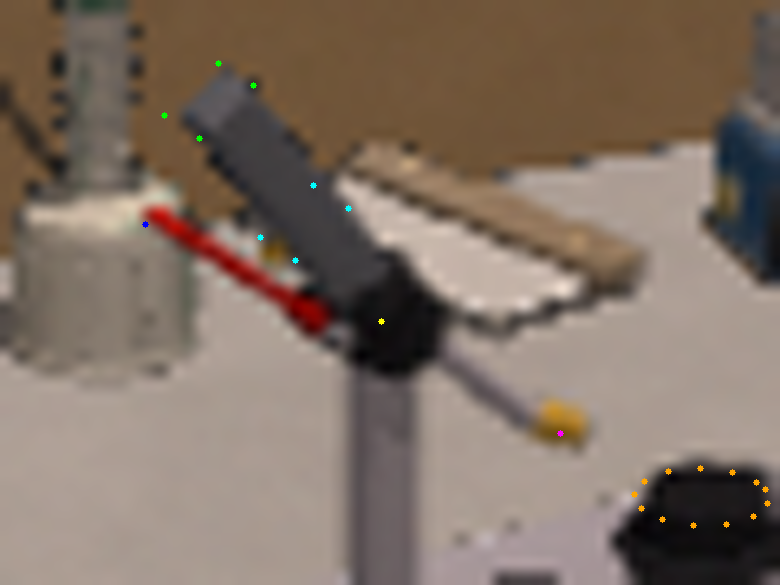

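```bash
cat >> h.py <<'E'
import json,os
def R_down(az):  # tool z down, tool y at azimuth az (rad)
    y=np.array([np.cos(az),np.sin(az),0]);z=np.array([0,0,-1.]);x=np.cross(y,z)
    return Ro.from_matrix(np.stack([x,y,z],1))
def R_gun():
    g=gunR().as_matrix(); return Ro.from_matrix(np.stack([-g[:,1],-g[:,0],-g[:,2]],1))
def cmd():
    d=json.load(open("cmd.json")); return np.array(d["p"]),Ro.from_quat(d["q"])
def setcmd(w,d,p=None,R=None):   # note a move that was made
    if p is None:
        p0,R0=cmd(); p=p0+R0.apply(np.array(d)/100); R=R0*Ro.from_rotvec(w)
    json.dump(dict(p=list(map(float,p)),q=list(map(float,R.as_quat()))),open("cmd.json","w"))
def rel(p,R):
    p0,R0=cmd(); print("w",(R0.inv()*R).as_rotvec().round(4).tolist(),"d cm",(R0.inv().apply(np.array(p)-p0)*100).round(2).tolist())
def meas():
    s=state(); p,R=cmd(); r=Ro.from_rotvec(s["eef_rot"])
    print("t",round(s["clock"],2),"pos",s["position"].round(4),"err mm",((s["position"]-p)*1e3).round(2),"rot err",(R.inv()*r).as_rotvec().round(4),"F",s["force"].round(1),"width mm",(s["width"]*85.4).round(1),"q",s["joint_pos"].round(2))
E
python3 - <<'E'
from h import *
s=state(); setcmd(0,0,s["position"],Ro.from_rotvec(s["eef_rot"]))
rel([.483,-.3415,.12],R_down(np.radians(97)))
E
```

```text
w [0.0, 0.0, -0.402] d cm [-55.86, -71.98, 11.13]
```

Request:
{"method": "servo_tool", "body": {
  "rows": [
    [[0,0,-0.1],[-14,-18,0],7.2],
    [[0,0,-0.402],[-55.86,-71.98,6],7.2],
    [[0,0,-0.402],[-55.86,-71.98,6],7.2],
    [[0,0,-0.402],[-55.86,-71.98,6],7.2],
    [[0,0,-0.402],[-55.86,-71.98,6],7.2],
    [[0,0,-0.402],[-55.86,-71.98,6],7.2],
    [[0,0,-0.402],[-55.86,-71.98,6],7.2],
    [[0,0,-0.402],[-55.86,-71.98,6],7.2],
    [[0,0,-0.402],[-55.86,-71.98,6],7.2],
    [[0,0,-0.402],[-55.86,-71.98,6],7.2],
    [[0,0,-0.402],[-55.86,-71.98,6],7.2],
    [[0,0,-0.402],[-55.86,-71.98,6],7.2],
    [[0,0,-0.402],[-55.86,-71.98,6],7.2],
    [[0,0,-0.402],[-55.86,-71.98,6],7.2],
    [[0,0,-0.402],[-55.86,-71.98,11.13],7.2],
    [[0,0,-0.402],[-55.86,-71.98,11.13],7.2],
    [[0,0,-0.402],[-55.86,-71.98,11.13],7.2],
    [[0,0,-0.402],[-55.86,-71.98,11.13],7.2]
  ],
  "force": 30
}}

```text
clock: 3.05
position: [0.4835, -0.341, 0.1218]
eef_rot: [-0.193, 3.134, -0.002]
force: [-0.3, 0.1, -0.3]
width: 0.845
```

```bash
python3 - <<'E'
from h import *
setcmd([0,0,-.402],[-55.86,-71.98,11.13]); meas()
a=cam("top");b=cam("scene")
crop(a,300,180,370,230,"t6.png",11);crop(b,250,190,330,280,"s6.png",6)
E
```

```text
Traceback (most recent call last):
  File "h.py", line 40, in meas
    print("t",round(s["clock"],2),"pos",s["position"].round(4),"err mm",((s["position"]-p)*1e3).round(2),"rot err",(R.inv()*r).as_rotvec().round(4),"F",s["force"].round(1),"width mm",(s["width"]*85.4).round(1),"q",s["joint_pos"].round(2))
                                                                                                                                                                                       ^^^^^^^^^^^^^^^^^^^^^^^
AttributeError: 'float' object has no attribute 'round'
```

```bash
sed -i 's/(s\["width"\]\*85.4).round(1)/round(float(s["width"])*85.4,1)/' h.py; python3 - <<'E'
from h import *
meas()
a=cam("top");b=cam("scene")
crop(a,300,180,370,230,"t6.png",11);crop(b,250,190,330,280,"s6.png",6)
E
```

```text
t 3.05 pos [ 0.4835 -0.341   0.1218] err mm [0.48 0.5  1.85] rot err [ 0.0015 -0.0017 -0.0009] F [-0.3  0.1 -0.3] width mm 72.2 q [-0.61  0.27 -0.1   1.2   0.   -0.74]
t6.png 11
s6.png 6
```

View pics/t6.png

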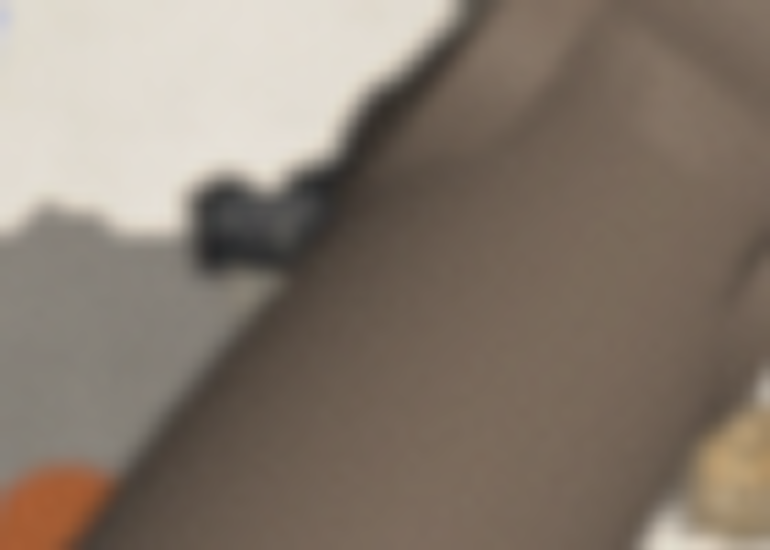

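View pics/s6.png

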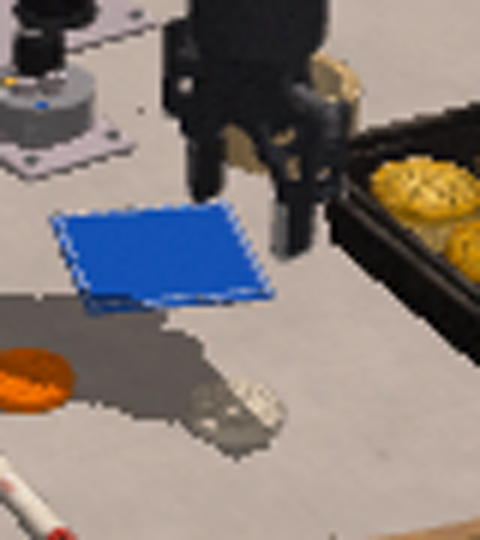

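Request:
{"method": "servo_tool", "body": {
  "rows": [
    [[0,0,0],[0,0,5],7.0],
    [[0,0,0],[0,0,9],7.0],
    [[0,0,0],[0,0,11],7.0],
    [[0,0,0],[0,0,11.6],7.0],
    [[0,0,0],[0,0,12.0],7.0],
    [[0,0,0],[0,0,12.2],7.0],
    [[0,0,0],[0,0,12.2],7.0],
    [[0,0,0],[0,0,12.2],7.0]
  ]
}}

```text
clock: 4.15
position: [0.4833, -0.3417, -0.0014]
eef_rot: [-0.192, 3.135, -0.001]
force: [0.1, -0.1, -0.1]
width: 0.822
```

```bash
python3 - <<'E'
from h import *
setcmd([0,0,0],[0,0,12.2]); meas()
b=cam("scene")
crop(b,260,210,330,280,"s7.png",8)
E
```

```text
t 4.15 pos [ 0.4833 -0.3417 -0.0014] err mm [ 0.29 -0.25  0.59] rot err [ 0.0007 -0.0006  0.    ] F [ 0.1 -0.1 -0.1] width mm 70.2 q [-0.62  0.35 -0.28  0.94 -0.   -0.74]
s7.png 8
```

View pics/s7.png

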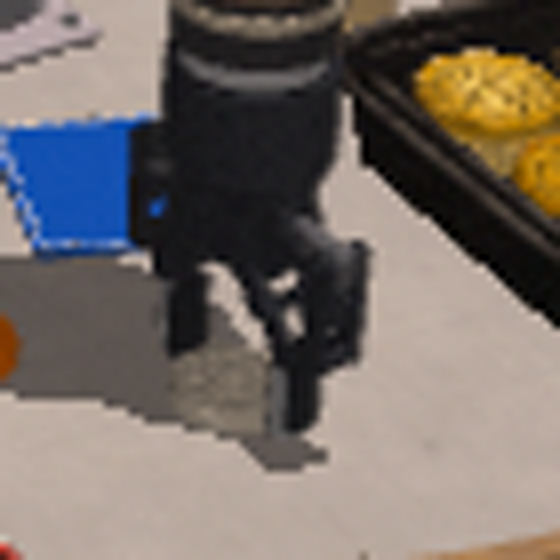

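```bash
python3 - <<'E'
from h import *
im=cv2.imread("pics/scene0.png"); cv2.imwrite("pics/s8.png",cv2.resize(im[380:430,420:490],None,fx=10,fy=10))
b=cam("scene")
print(onz(b,452/1.5625,404/1.5625,.008)); print([(np.array(proj(b,[.483,-.3415,z]))-[260,210])*8+4 for z in(0,.011)],(np.array(proj(b,[.4833,-.3417-.035,.004]))-[260,210])*8+4,(np.array(proj(b,[.4833,-.3417+.035,.004]))-[260,210])*8+4)
E
```

```text
[ 0.48504989 -0.34383343  0.008     ]
[array([230.59246984, 406.31085743]), array([231.77587984, 385.09324111])] [273.17434857 440.27685204] [191.90046294 358.46179585]
```

View pics/s8.png

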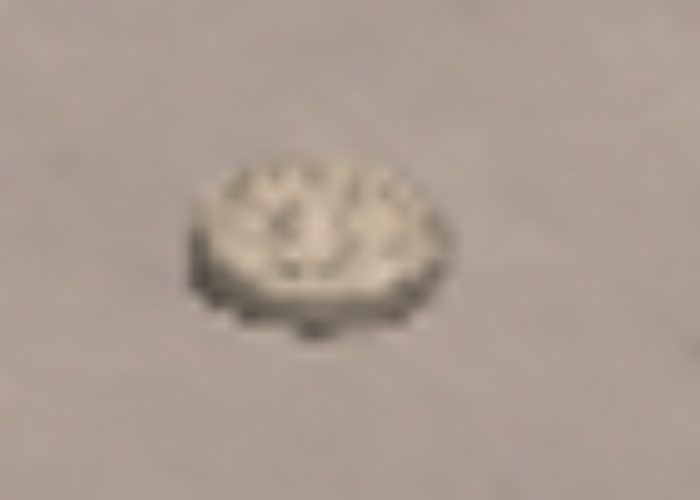

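Request:
{"method": "servo_tool", "body": {
  "rows": [
    [[0,0,0],[0,0,0],5.0],
    [[0,0,0],[0,0,0],5.0],
    [[0,0,0],[0,0,0],5.0],
    [[0,0,0],[0,0,0],5.0],
    [[0,0,0],[0,0,0],5.0]
  ],
  "force": 40
}}

```text
clock: 4.88
position: [0.4833, -0.3417, -0.0013]
eef_rot: [-0.192, 3.135, -0.001]
force: [-1.0, 0.5, 6.0]
width: 0.637
```

```bash
python3 - <<'E'
from h import *
meas()
rel(np.append(REST[:2],.12),R_down(np.radians(97)))
E
```

```text
t 4.88 pos [ 0.4833 -0.3417 -0.0013] err mm [ 0.28 -0.22  0.66] rot err [ 0.0007 -0.0006 -0.    ] F [-1.   0.5  6. ] width mm 54.4 q [-0.62  0.35 -0.28  0.94 -0.   -0.74]
w [0.0, 0.0, 0.0] d cm [-20.71, 49.34, -12.2]
```

Request:
{"method": "servo_tool", "body": {
  "rows": [
    [[0,0,0],[0,0,-2],5.0],
    [[0,0,0],[0,0,-7],5.0],
    [[0,0,0],[-3,7,-12],5.0],
    [[0,0,0],[-20.71,49.34,-14],5.0],
    [[0,0,0],[-20.71,49.34,-14],5.0],
    [[0,0,0],[-20.71,49.34,-14],5.0],
    [[0,0,0],[-20.71,49.34,-14],5.0],
    [[0,0,0],[-20.71,49.34,-14],5.0],
    [[0,0,0],[-20.71,49.34,-14],5.0],
    [[0,0,0],[-20.71,49.34,-14],5.0],
    [[0,0,0],[-20.71,49.34,-14],5.0],
    [[0,0,0],[-20.71,49.34,-14],5.0],
    [[0,0,0],[-20.71,49.34,-14],5.0],
    [[0,0,0],[-20.71,49.34,-14],5.0],
    [[0,0,0],[-20.71,49.34,-10],5.0],
    [[0,0,0],[-20.71,49.34,-8],5.0],
    [[0,0,0],[-20.71,49.34,-8],5.0],
    [[0,0,0],[-20.71,49.34,-8],5.0]
  ]
}}

```text
clock: 7.12
position: [0.629, 0.1728, 0.0792]
eef_rot: [-0.19, 3.135, 0.0]
force: [1.7, 0.6, -0.2]
width: 0.639
```

```bash
python3 - <<'E'
from h import *
setcmd([0,0,0],[-20.71,49.34,-8]); meas()
a=cam("top");b=cam("scene")
crop(b,205,150,285,210,"s9.png",10);crop(a,165,130,235,190,"t9.png",10)
E
```

```text
t 7.12 pos [0.629  0.1728 0.0792] err mm [ 0.52 -0.65  1.2 ] rot err [-0.0001 -0.0013  0.0011] F [ 1.7  0.6 -0.2] width mm 54.6 q [ 0.27  0.4  -0.02  1.15 -0.    0.15]
s9.png 10
t9.png 10
```

View pics/s9.png

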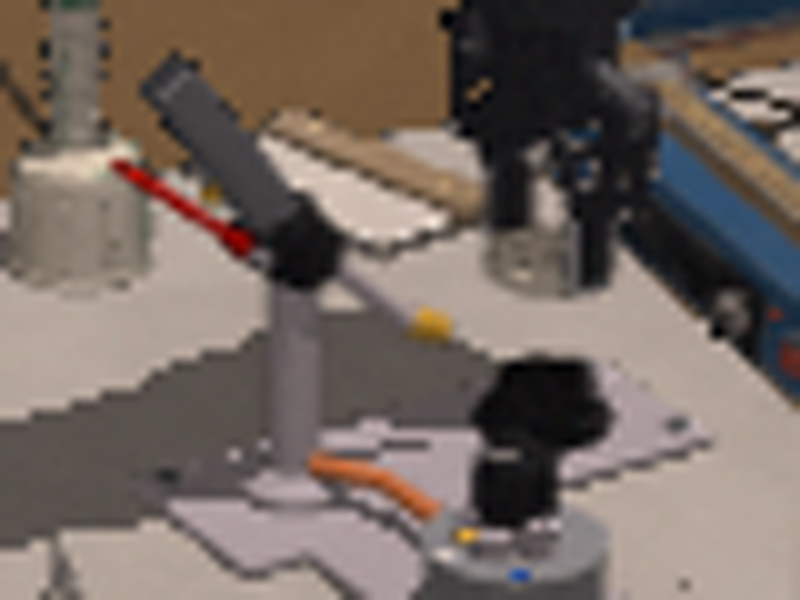

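View pics/t9.png

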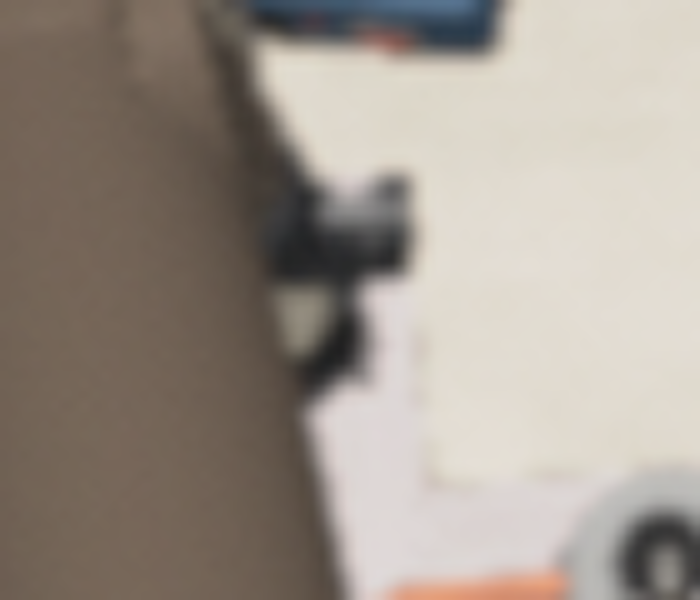

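Request:
{"method": "servo_tool", "body": {
  "rows": [
    [[0,0,0],[0,0,2.5],5.0],
    [[0,0,0],[0,0,4],5.0],
    [[0,0,0],[0,0,4.6],5.0],
    [[0,0,0],[0,0,4.9],5.0],
    [[0,0,0],[0,0,4.9],5.0],
    [[0,0,0],[0,0,4.9],5.0]
  ]
}}

```text
clock: 7.98
position: [0.6289, 0.1736, 0.0296]
eef_rot: [-0.192, 3.135, 0.0]
force: [0.2, -0.4, -0.1]
width: 0.638
```

```bash
python3 - <<'E'
from h import *
setcmd([0,0,0],[0,0,4.9]); meas()
b=cam("scene")
crop(b,205,150,285,210,"s10.png",10)
E
```

```text
t 7.97 pos [0.6289 0.1736 0.0296] err mm [0.38 0.12 0.6 ] rot err [-0.0001 -0.0009 -0.0001] F [ 0.2 -0.4 -0.1] width mm 54.5 q [ 0.27  0.43 -0.09  1.05 -0.    0.15]
s10.png 10
```

View pics/s10.png

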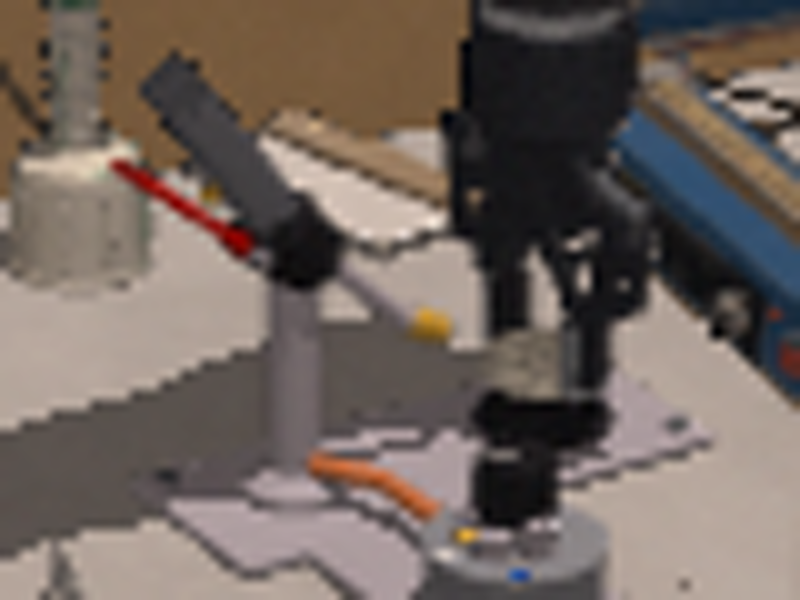

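Request:
{"method": "servo_tool", "body": {
  "rows": [
    [[0,0,0],[0,0,0.06],5.0],
    [[0,0,0],[0,0,0.1],5.0],
    [[0,0,0],[0,0,0.12],5.0]
  ]
}}

```text
clock: 8.4
position: [0.6287, 0.1735, 0.0287]
eef_rot: [-0.192, 3.135, 0.0]
force: [-1.4, -1.3, 6.5]
width: 0.638
```

```bash
python3 - <<'E'
from h import *
setcmd([0,0,0],[0,0,.12]); meas()
rel([.536,.0195,.15],R_down(np.radians(97)))
E
```

```text
t 8.4 pos [0.6287 0.1735 0.0287] err mm [0.25 0.06 0.87] rot err [-0.0001 -0.0009 -0.0001] F [-1.4 -1.3  6.5] width mm 54.5 q [ 0.27  0.43 -0.09  1.05 -0.    0.15]
w [0.0, 0.0, 0.0] d cm [11.05, -14.15, -12.22]
```

Request:
{"method": "servo_tool", "body": {
  "rows": [
    [[0,0,0],[0,0,0.08],7.0],
    [[0,0,0],[0,0,0.08],7.0],
    [[0,0,0],[0,0,0.08],7.2],
    [[0,0,0],[0,0,-1],7.2],
    [[0,0,0],[0,0,-5],7.0],
    [[0,0,0],[0,0,-11],6.0],
    [[0,0,0],[11.05,-14.15,-11],6.0],
    [[0,0,0],[11.05,-14.15,-11],6.0],
    [[0,0,0],[11.05,-14.15,-11],6.0],
    [[0,0,0],[11.05,-14.15,-11],6.0],
    [[0,0,0],[11.05,-14.15,-10],6.0],
    [[0,0,0],[11.05,-14.15,-9],6.0],
    [[0,0,0],[11.05,-14.15,-9],6.0]
  ]
}}

```text
clock: 10.02
position: [0.5356, 0.0204, 0.1161]
eef_rot: [0.194, -3.133, -0.0]
force: [-0.1, -1.1, -0.5]
width: 0.704
```

```bash
python3 - <<'E'
from h import *
setcmd([0,0,0],[11.05,-14.15,-9]); meas()
a=cam("top");b=cam("scene")
crop(b,205,150,285,210,"s11.png",10);crop(a,165,130,265,210,"t11.png",8)
E
```

```text
t 10.03 pos [0.5356 0.0204 0.1161] err mm [-0.46  0.81 -1.67] rot err [-0.0002  0.0028 -0.0015] F [-0.1 -1.1 -0.5] width mm 60.1 q [ 0.04  0.17 -0.24  1.16  0.   -0.09]
s11.png 10
t11.png 8
```

View pics/s11.png

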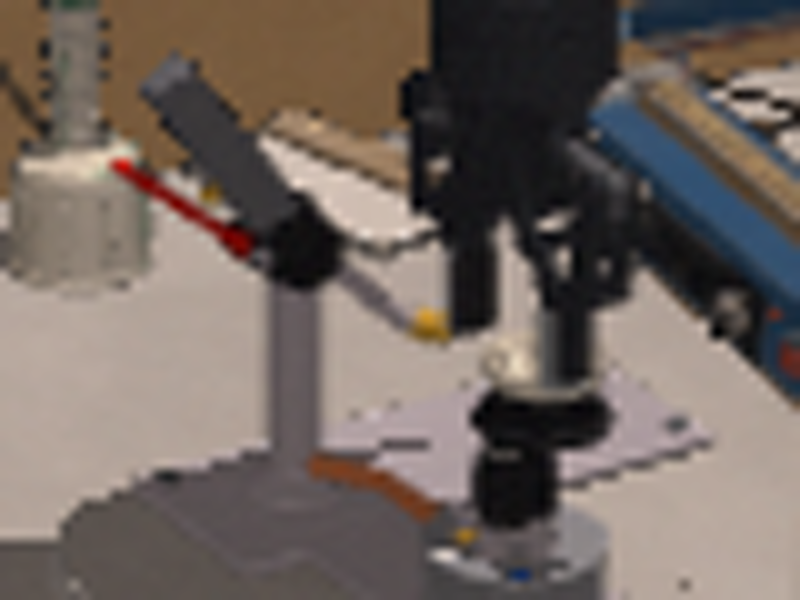

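View pics/t11.png

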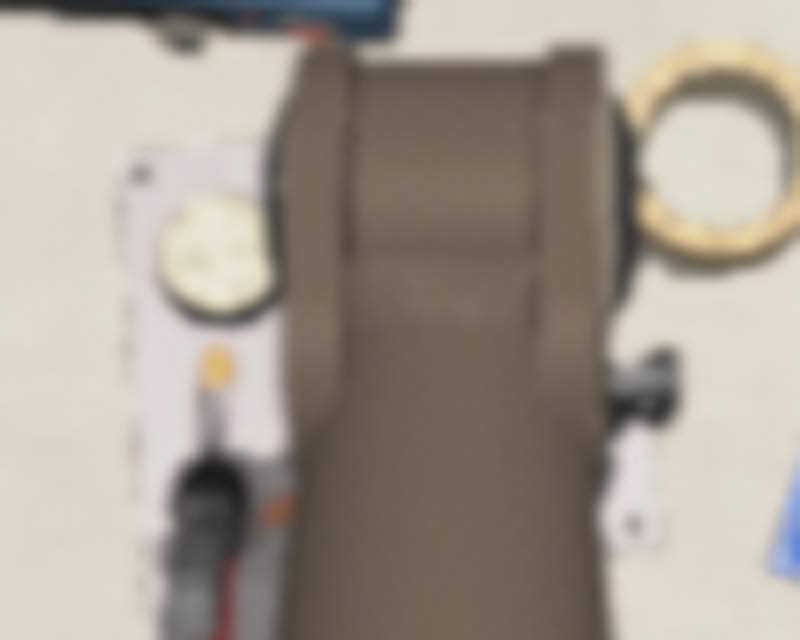

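Request:
{"method": "servo_tool", "body": {
  "rows": [
    [[0,0,0],[0,0,2.5],5.2],
    [[0,0,0],[0,0,4.5],5.2],
    [[0,0,0],[0,0,5.3],5.2],
    [[0,0,0],[0,0,5.7],5.2],
    [[0,0,0],[0,0,5.7],5.2],
    [[0,0,0],[0,0,5.7],5.2]
  ]
}}

```text
clock: 10.88
position: [0.5366, 0.0196, 0.0615]
eef_rot: [-0.192, 3.135, -0.0]
force: [0.3, -0.4, -0.1]
width: 0.61
```

```bash
python3 - <<'E'
from h import *
setcmd([0,0,0],[0,0,5.7]); meas()
b=cam("scene")
crop(b,235,170,285,220,"s12.png",12)
E
```

```text
t 10.88 pos [0.5366 0.0196 0.0615] err mm [0.51 0.03 0.72] rot err [ 0.0001 -0.0011 -0.0001] F [ 0.3 -0.4 -0.1] width mm 52.1 q [ 0.04  0.2  -0.33  1.04 -0.   -0.09]
s12.png 12
```

View pics/s12.png

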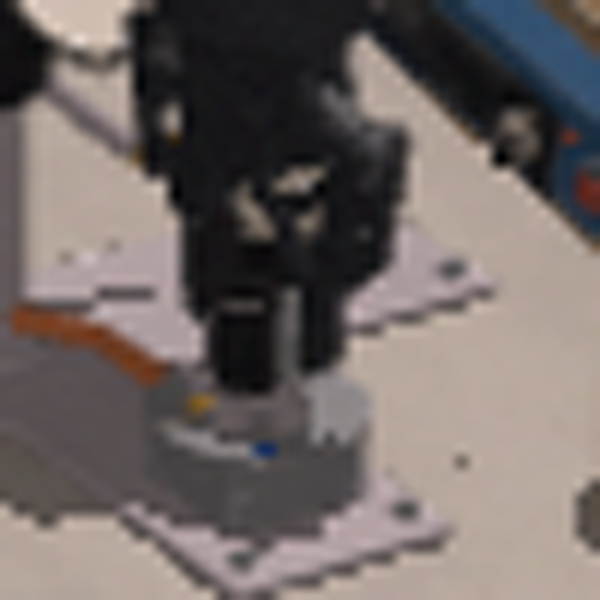

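Fingers straddle the knob, no contact. Close.

Request:
{"method": "servo_tool", "body": {
  "rows": [
    [[0,0,0],[0,0,0],2.8],
    [[0,0,0],[0,0,0],2.8],
    [[0,0,0],[0,0,0],2.8],
    [[0,0,0],[0,0,0],2.8],
    [[0,0,0],[0,0,0],2.8],
    [[0,0,0],[0,0,0],2.8]
  ],
  "force": 50
}}

```text
clock: 11.68
position: [0.5365, 0.0215, 0.0621]
eef_rot: [-0.194, 3.134, 0.007]
force: [-1.9, 6.9, 6.2]
width: 0.359
```

```bash
python3 - <<'E'
from h import *
meas()
E
```

```text
t 11.68 pos [0.5365 0.0215 0.0621] err mm [0.41 1.9  1.25] rot err [-0.0041 -0.002  -0.0012] F [-1.9  6.9  6.2] width mm 30.7 q [ 0.04  0.2  -0.33  1.04  0.   -0.09]
```

Request:
{"method": "servo_tool", "body": {
  "rows": [
    [[0,0,0],[0,0.18,-0.1],2.8],
    [[0,0,0],[0,0.18,-0.6],2.8],
    [[0,0,0],[0,0.18,-1.1],2.8],
    [[0,0,0],[0,0.18,-1.35],2.8],
    [[0,0,0],[0,0.18,-1.35],2.8],
    [[0,0,0],[0,0.18,-1.35],2.8]
  ]
}}

```text
clock: 12.42
position: [0.5361, 0.0216, 0.0742]
eef_rot: [-0.192, 3.135, 0.001]
force: [4.1, 3.4, -5.5]
width: 0.356
```

```bash
python3 - <<'E'
from h import *
setcmd([0,0,0],[0,.18,-1.35]); meas()
b=cam("scene")
crop(b,235,170,285,220,"s13.png",12)
E
```

```text
t 12.43 pos [0.5361 0.0216 0.0742] err mm [ 0.3   0.29 -0.14] rot err [-0.0007 -0.0004 -0.0002] F [ 4.1  3.4 -5.5] width mm 30.4 q [ 0.04  0.19 -0.31  1.07  0.   -0.08]
s13.png 12
```

View pics/s13.png

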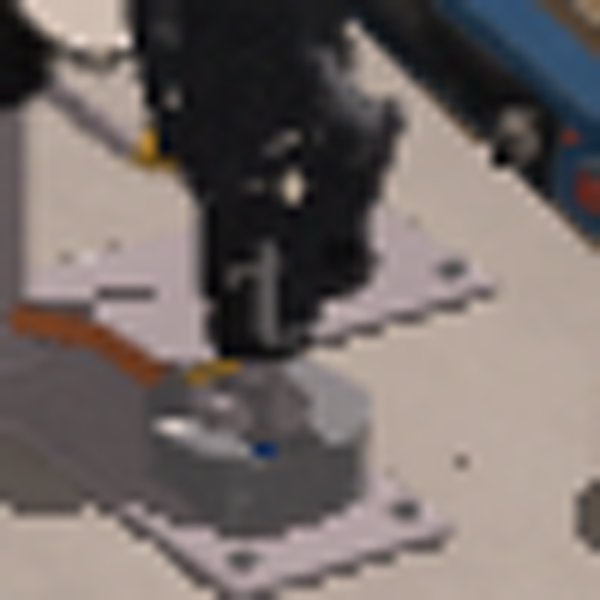

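Request:
{"method": "servo_tool", "body": {
  "rows": [
    [[0,0,-0.15],[-0.06,0.05,0],2.8],
    [[0,0,-0.3],[-0.06,0.05,0],2.8],
    [[0,0,-0.45],[-0.06,0.05,0],2.8],
    [[0,0,-0.6],[-0.06,0.05,0],2.8],
    [[0,0,-0.75],[-0.06,0.05,0],2.8],
    [[0,0,-0.9],[-0.06,0.05,0],2.8],
    [[0,0,-1.0],[-0.06,0.05,0],2.8],
    [[0,0,-1.05],[-0.06,0.05,0],2.8],
    [[0,0,-1.05],[-0.06,0.05,0],2.8],
    [[0,0,-1.05],[-0.06,0.05,0],2.8]
  ]
}}

```text
clock: 13.72
position: [0.5369, 0.021, 0.0743]
eef_rot: [1.735, -2.618, 0.003]
force: [5.6, -1.8, -5.9]
width: 0.358
```

```bash
python3 - <<'E'
from h import *
setcmd([0,0,-1.05],[-.06,.05,0]); meas()
b=cam("scene")
crop(b,235,170,285,220,"s14.png",12)
E
```

```text
t 13.72 pos [0.5369 0.021  0.0743] err mm [ 0.53 -0.95 -0.  ] rot err [0.0016 0.0015 0.0016] F [ 5.6 -1.8 -5.9] width mm 30.6 q [ 0.04  0.19 -0.31  1.07 -0.   -1.13]
s14.png 12
```

View pics/s14.png

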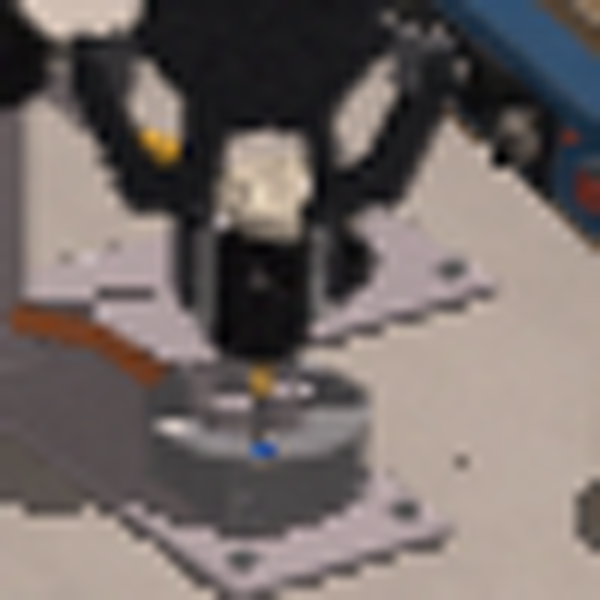

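Request:
{"method": "servo_tool", "body": {
  "rows": [
    [[0,0,0],[0,0,0],4.5],
    [[0,0,0],[0,0,0],5],
    [[0,0,0],[0,0,0],5.2],
    [[0,0,0],[0,0,-3],5.5],
    [[0,0,0],[0,0,-6],6],
    [[0,0,0],[0,0,-9],7],
    [[0,0,0],[0,0,-9],8],
    [[0,0,0],[0,0,-9],8.54]
  ]
}}

```text
clock: 14.78
position: [0.5361, 0.0219, 0.1638]
eef_rot: [1.737, -2.617, -0.0]
force: [-1.1, -1.2, -0.3]
width: 0.997
```

```bash
python3 - <<'E'
from h import *
setcmd([0,0,0],[0,0,-9]); meas()
b=cam("scene"); a=cam("top")
crop(b,225,150,285,220,"s15.png",9);crop(a,165,130,265,210,"t15.png",8)
E
```

```text
t 14.78 pos [0.5361 0.0219 0.1638] err mm [-0.31 -0.01 -0.53] rot err [-0.0005  0.0003  0.0001] F [-1.1 -1.2 -0.3] width mm 85.2 q [ 0.04  0.16 -0.15  1.26 -0.   -1.13]
s15.png 9
t15.png 8
```

View pics/s15.png

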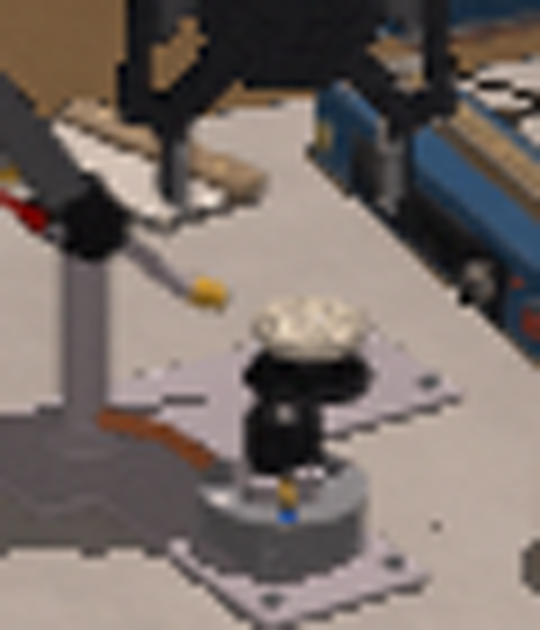

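View pics/t15.png

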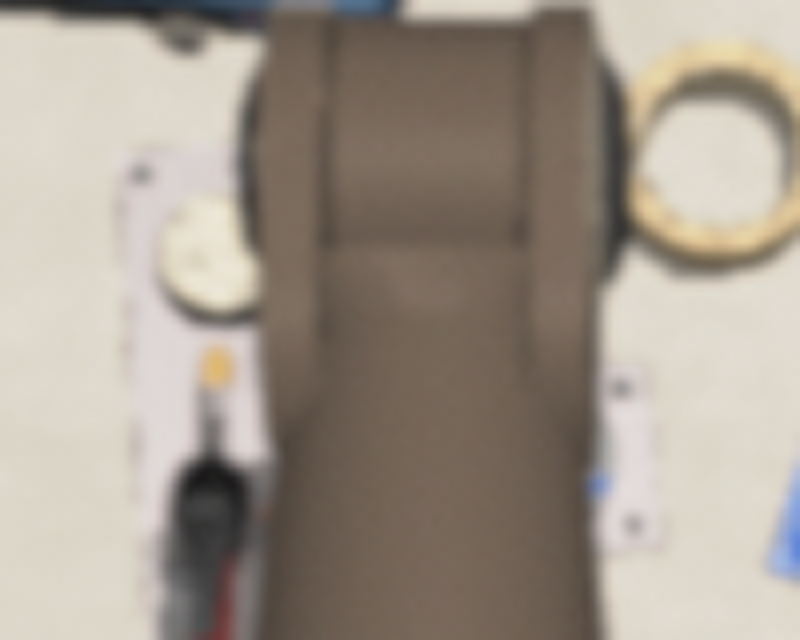

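```bash
python3 - <<'E'
from h import *
for n,p in (("far",[-.0105,-.0015,.20]),("in",[-.0105,-.0015,.054]),("grip",[-.003,-.0015,.054])):
    w=G2W(p); print(n,w.round(4)); rel(w,R_gun())
E
```

```text
far [0.3792 0.1414 0.2828]
w [0.5969, -0.159, -0.5044] d cm [-4.91, 19.12, -11.85]
in [0.4624 0.1516 0.1632]
w [0.5969, -0.159, -0.5044] d cm [-9.08, 11.85, 0.11]
grip [0.4684 0.1523 0.1675]
w [0.5969, -0.159, -0.5044] d cm [-9.38, 11.32, -0.32]
```

Request:
{"method": "servo_tool", "body": {
  "rows": [
    [[0,0,0],[0,0,-6],8.54],
    [[0.1,-0.03,-0.08],[0,0,-12],8.54],
    [[0.2,-0.05,-0.17],[0,2,-18],8.54],
    [[0.3,-0.08,-0.25],[-1,6,-19],8.54],
    [[0.4,-0.11,-0.34],[-2,11,-19],8.54],
    [[0.5,-0.13,-0.42],[-4.91,16,-18],8.54],
    [[0.5969,-0.159,-0.5044],[-4.91,19.12,-15],8.54],
    [[0.5969,-0.159,-0.5044],[-4.91,19.12,-11.85],8.54],
    [[0.5969,-0.159,-0.5044],[-4.91,19.12,-11.85],8.54],
    [[0.5969,-0.159,-0.5044],[-4.91,19.12,-11.85],8.54],
    [[0.5969,-0.159,-0.5044],[-4.91,19.12,-11.85],8.54]
  ]
}}

```text
clock: 16.25
position: [0.3804, 0.1415, 0.2844]
eef_rot: [-1.968, 1.744, -0.55]
force: [-0.9, 0.0, 0.6]
width: 1.0
```

```bash
python3 - <<'E'
from h import *
setcmd([0.5969, -0.159, -0.5044], [-4.91, 19.12, -11.85]); meas()
b=cam("scene"); a=cam("top")
crop(b,185,120,265,190,"s16.png",8);crop(a,165,150,235,230,"t16.png",7)
for n,p in (("in",[-.0105,-.0015,.054]),("grip",[-.003,-.0015,.054])):
    w=G2W(p); print(n,w.round(4)); rel(w,R_gun())
E
```

```text
t 16.25 pos [0.3804 0.1415 0.2844] err mm [1.16 0.09 1.57] rot err [0.001  0.0004 0.0012] F [-0.9  0.   0.6] width mm 85.4 q [ 0.52 -0.58 -0.62  0.96 -0.22 -1.24]
s16.png 8
t16.png 7
in [0.4624 0.1516 0.1632]
w [0.0, 0.0, 0.0] d cm [-0.0, -0.0, 14.6]
grip [0.4684 0.1523 0.1675]
w [0.0, 0.0, 0.0] d cm [-0.0, -0.75, 14.6]
```

View pics/s16.png

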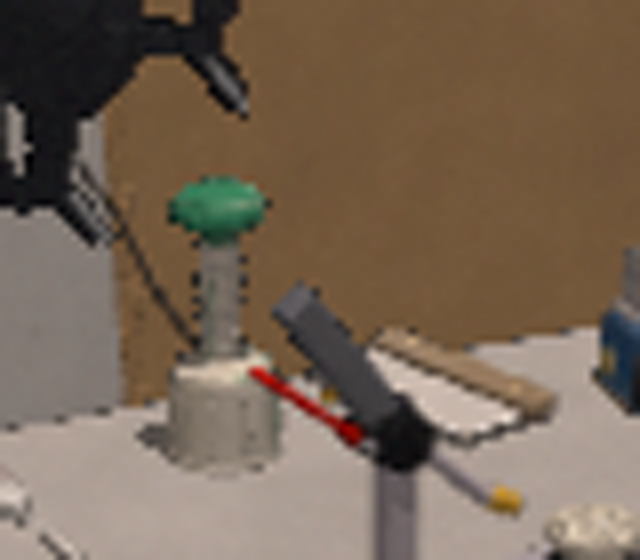

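View pics/t16.png

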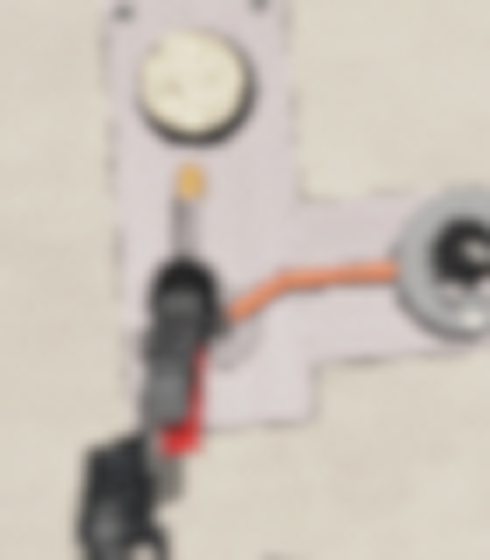

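```bash
python3 - <<'E'
from h import *
a=cam("top")
m=a["image"][...,1]>150; h=a["image"].astype(int)
D=(h[...,0]-h[...,2]>18)&(h[...,0]>200); 
D[:150]=0;D[175:]=0;D[:,:180]=0;D[:,206:]=0
for s,ce,l in blob(a,D,80): print(s,ce,onz(a,*ce,.0405))
g=h.max(2); print("pred",proj(a,[.6285,.1735,.041]))
E
```

```text
[185, 154, 14, 14, 156] [191.55128205128204, 160.48717948717947] [0.62934049 0.17348763 0.0405    ]
pred (np.float64(191.5168369785946), np.float64(160.67936232941508))
```

Request:
{"method": "servo_tool", "body": {
  "rows": [
    [[0,0,0],[0,0,5],8.54],
    [[0,0,0],[0,0,9],8.54],
    [[0,0,0],[0,0,12],8.54],
    [[0,0,0],[0,0,14],8.54],
    [[0,0,0],[0,0,14.6],8.54],
    [[0,0,0],[0,0,14.6],8.54]
  ]
}}

```text
clock: 17.15
position: [0.4625, 0.1515, 0.1634]
eef_rot: [-1.97, 1.744, -0.55]
force: [0.5, 0.0, -0.5]
width: 0.999
```

```bash
python3 - <<'E'
from h import *
setcmd([0,0,0], [0,0,14.6]); meas()
b=cam("scene"); a=cam("top")
crop(b,195,130,255,185,"s17.png",12);crop(a,165,150,235,230,"t17.png",7)
E
```

```text
t 17.15 pos [0.4625 0.1515 0.1634] err mm [ 0.2  -0.11  0.14] rot err [-0.0004  0.0004  0.0002] F [ 0.5  0.  -0.5] width mm 85.3 q [ 0.42 -0.4  -0.8   0.58 -0.17 -1.33]
s17.png 12
t17.png 7
```

View pics/s17.png

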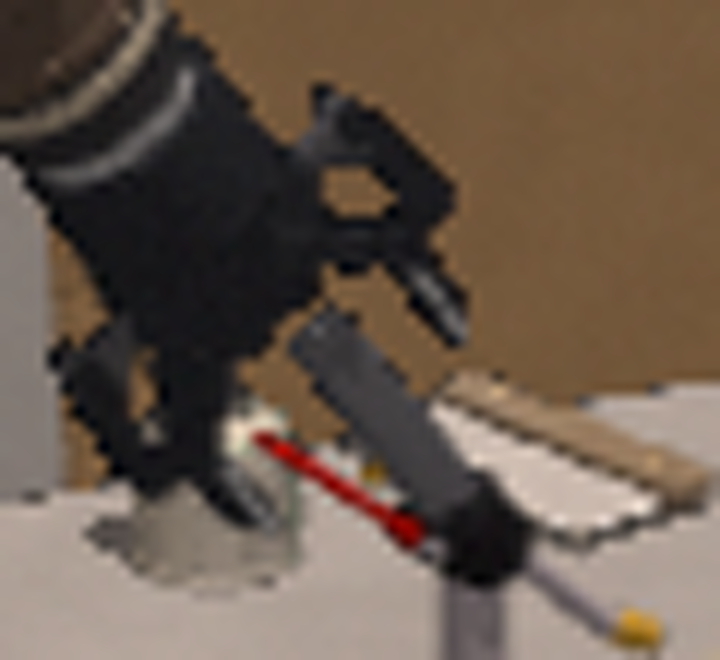

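View pics/t17.png

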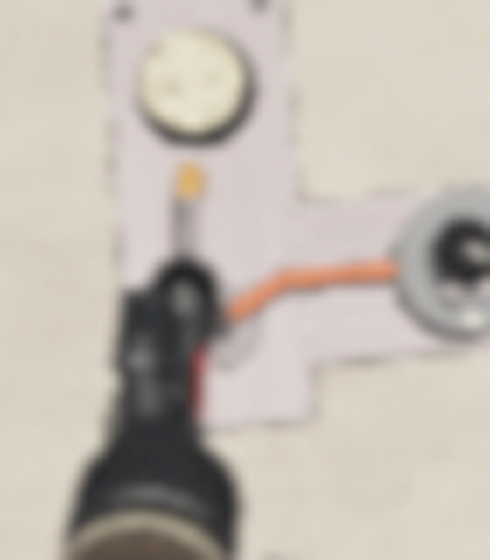

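```bash
python3 - <<'E'
from h import *
a=cam("top")
A=cv2.resize(a["image"][150:230,165:235,::-1],None,fx=7,fy=7,interpolation=cv2.INTER_CUBIC)
s=state();R=Ro.from_rotvec(s["eef_rot"]);p=s["position"]
def dot(X,c):
    u,v=proj(a,X); q=(int((u-165+.5)*7),int((v-150+.5)*7)); cv2.circle(A,q,3,c,-1); print(q)
for yy,zz in((-.043,-.01),(-.057,-.01),(-.057,-.06),(-.043,-.07),(0,-.14)):
    for x in(-.011,.011): dot(p+R.apply([x,yy,zz]),(0,255,0) if zz>-.05 else (255,255,0))
cv2.imwrite("pics/ovC.png",A)
E
```

```text
(141, 294)
(187, 290)
(137, 268)
(183, 263)
(127, 316)
(175, 312)
(129, 353)
(177, 349)
(129, 513)
(178, 509)
```

View pics/ovC.png

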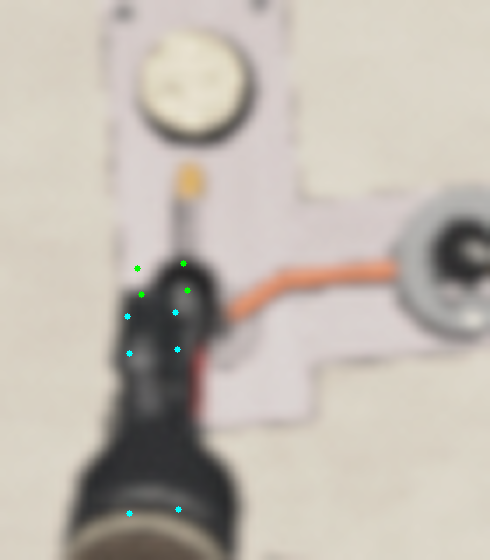

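Request:
{"method": "servo_tool", "body": {
  "rows": [
    [[0,0,0],[0.1,-0.75,0],8.0],
    [[0,0,0],[0.1,-0.75,0],7.0],
    [[0,0,0],[0.1,-0.75,0],2.4],
    [[0,0,0],[0.1,-0.75,0],2.4],
    [[0,0,0],[0.1,-0.75,0],2.4],
    [[0,0,0],[0.1,-0.75,0],2.4],
    [[0,0,0],[0.1,-0.75,0],2.4]
  ],
  "force": 40
}}

```text
clock: 18.18
position: [0.4673, 0.1509, 0.1663]
eef_rot: [-1.973, 1.744, -0.548]
force: [-6.1, -1.7, 3.6]
width: 0.367
```

```bash
python3 - <<'E'
from h import *
setcmd([0,0,0], [.1,-.75,0]); meas()
s=state();print("F in gun axes",gunR().inv().apply(s["force"]), "pos err gun",gunR().inv().apply(s["position"]-cmd()[0])*1e3)
b=cam("scene")
crop(b,195,130,255,185,"s18.png",12)
E
```

```text
t 18.18 pos [0.4673 0.1509 0.1663] err mm [-1.29 -0.38 -1.2 ] rot err [-0.0032  0.0002 -0.0006] F [-6.1 -1.7  3.6] width mm 31.4 q [ 0.41 -0.39 -0.79  0.58 -0.16 -1.33]
F in gun axes [-3.10880941 -0.95584395  6.52877845] pos err gun [-1.77725634 -0.22431336 -0.2236542 ]
s18.png 12
```

View pics/s18.png

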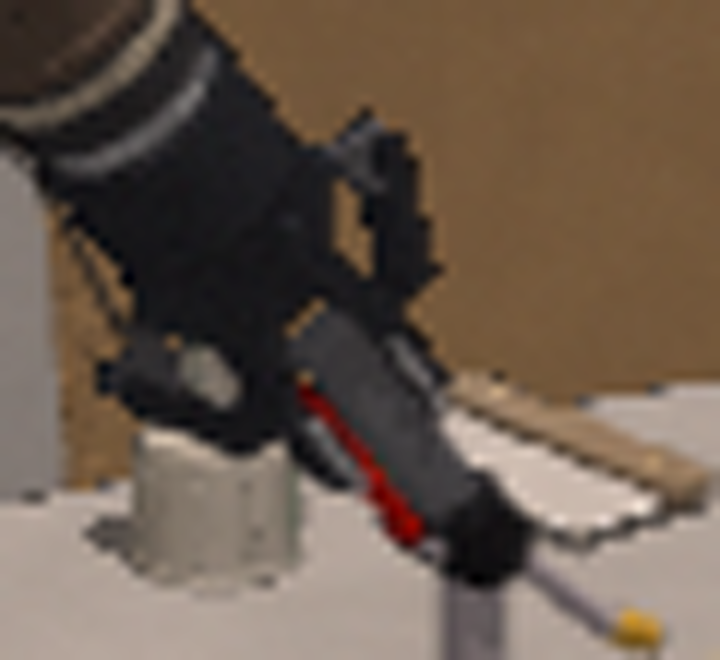

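Request:
{"method": "servo_tool", "body": {
  "rows": [
    [[0,0,0],[0,0,0],2.0],
    [[0,0,0],[0,0,0],2.0],
    [[0,0,0],[0,0,0],2.0],
    [[0,0,0],[0,0,0],2.0],
    [[0,0,0],[0,0,0],2.0],
    [[0,0,0],[0,0,0],2.0],
    [[0,0,0],[0,0,0],2.0],
    [[0,0,0],[0,0,0],2.0],
    [[0,0,0],[0,0,0],2.0],
    [[0,0,0],[0,0,0],2.0],
    [[0,0,0],[0,0,0],2.0],
    [[0,0,0],[0,0,0],2.0]
  ],
  "force": 65
}}

```text
clock: 19.73
position: [0.4674, 0.151, 0.1666]
eef_rot: [-1.972, 1.744, -0.548]
force: [-4.8, -2.6, 4.8]
width: 0.36
```

```bash
python3 - <<'E'
from h import *
meas()
s=state();print("F in gun axes",gunR().inv().apply(s["force"]), "pos err gun",gunR().inv().apply(s["position"]-cmd()[0])*1e3)
b=cam("scene")
crop(b,195,130,255,185,"s19.png",12)
E
```

```text
t 19.73 pos [0.4674 0.151  0.1666] err mm [-1.11 -0.34 -0.92] rot err [-0.0028  0.0002 -0.0004] F [-4.8 -2.6  4.8] width mm 30.7 q [ 0.41 -0.39 -0.79  0.58 -0.16 -1.33]
F in gun axes [-1.41458924 -1.99239265  6.79872229] pos err gun [-1.46383376 -0.20204321 -0.09580593]
s19.png 12
```

View pics/s19.png

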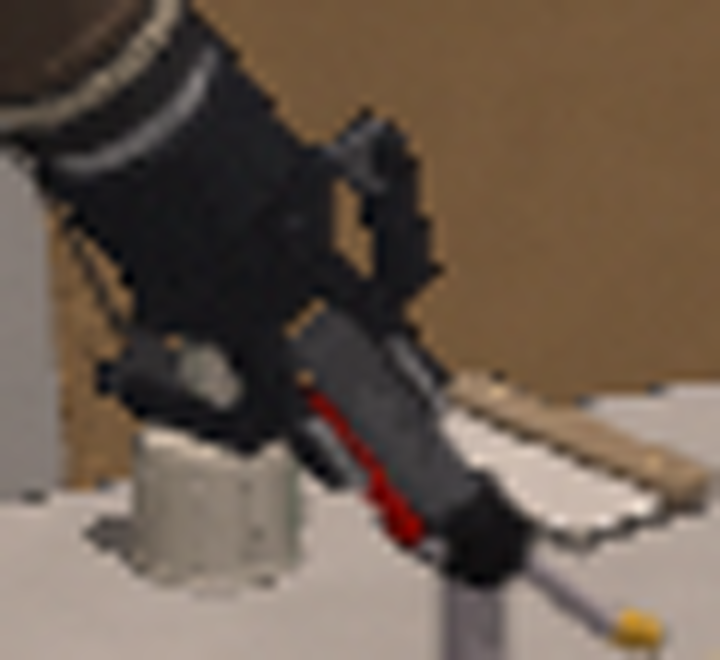

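Request:
{"method": "servo_tool", "body": {
  "rows": [
    [[0,0,0],[0,0,0],2.0],
    [[0,0,0],[0,0,0],2.0],
    [[0,0,0],[0,0,0],2.0],
    [[0,0,0],[0,0,0],2.0],
    [[0,0,0],[0,0,0],8.54],
    [[0,0,0],[0,0,0],8.54],
    [[0,0,0],[0,0,0],8.54],
    [[0,0,0],[0,0.5,0],8.54],
    [[0,0,0],[0,0.7,0],8.54],
    [[0,0,0],[0,0.7,0],8.54],
    [[0,0,0],[0,0.7,-3],8.54],
    [[0,0,0],[0,0.7,-8],8.54],
    [[0,0,0],[0,0.7,-14],8.54],
    [[0,0,0],[0,0.7,-14.6],8.54],
    [[0,0,0],[0,0.7,-14.6],8.54]
  ],
  "force": 65
}}

```text
clock: 21.65
position: [0.3799, 0.1407, 0.2835]
eef_rot: [-1.969, 1.741, -0.55]
force: [-0.4, 0.3, -0.2]
width: 0.997
```

```bash
python3 - <<'E'
from h import *
setcmd([0,0,0],[0,.7,-14.6]); meas()
b=cam("scene"); a=cam("top")
crop(b,195,130,275,210,"s20.png",7);crop(a,165,150,235,230,"t20.png",7)
h=a["image"].astype(int)
D=(h[...,0]-h[...,2]>18)&(h[...,0]>200); D[:150]=0;D[175:]=0;D[:,:180]=0;D[:,206:]=0
for s,ce,l in blob(a,D,80): print(s,ce,onz(a,*ce,.0405))
rel([.536,.10,.32],R_down(np.radians(97)))
rel([.629,.1735,.14],R_down(np.radians(97)))
E
```

```text
t 21.65 pos [0.3799 0.1407 0.2835] err mm [0.15 0.27 0.45] rot err [ 0.0014 -0.0008 -0.0001] F [-0.4  0.3 -0.2] width mm 85.2 q [ 0.52 -0.58 -0.62  0.96 -0.22 -1.24]
s20.png 7
t20.png 7
[185, 154, 14, 14, 157] [191.5796178343949, 160.52229299363057] [0.62921019 0.173375   0.0405    ]
w [-0.4785, 0.4785, 1.5174] d cm [5.92, -14.42, 5.59]
w [-0.4785, 0.4785, 1.5174] d cm [-0.24, -12.39, 26.14]
```

View pics/s20.png

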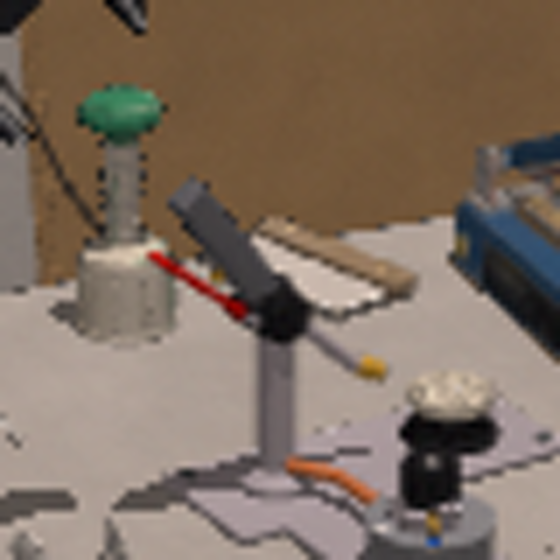

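View pics/t20.png

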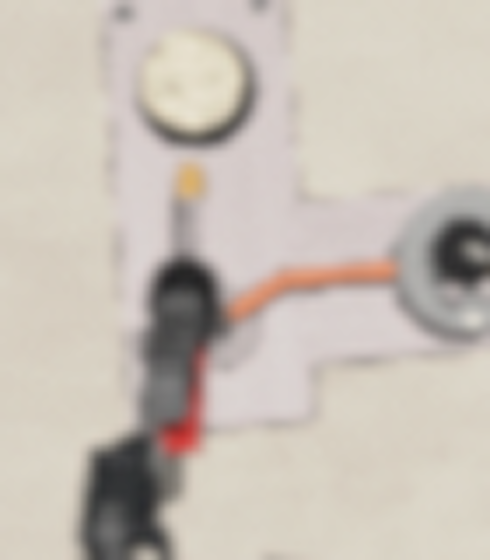

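```bash
python3 - <<'E'
from h import *
for p in ([.38,.14,.36],[.629,.1735,.36],[.629,.1735,.12]): rel(p,R_down(np.radians(97)))
E
```

```text
w [-0.4785, 0.4785, 1.5174] d cm [0.05, -4.43, -6.29]
w [-0.4785, 0.4785, 1.5174] d cm [-0.24, -25.01, 8.12]
w [-0.4785, 0.4785, 1.5174] d cm [-0.24, -11.24, 27.78]
```

Request:
{"method": "servo_tool", "body": {
  "rows": [
    [[0,0,0],[0,-4.4,-6.3],8.0],
    [[-0.05,0.05,0.15],[0,-4.4,-6.3],7.4],
    [[-0.2,0.2,0.6],[-0.24,-25,8.1],7.2],
    [[-0.4785,0.4785,1.5174],[-0.24,-25,8.1],7.2],
    [[-0.4785,0.4785,1.5174],[-0.24,-25,8.1],7.2],
    [[-0.4785,0.4785,1.5174],[-0.24,-25,8.1],7.2],
    [[-0.4785,0.4785,1.5174],[-0.24,-25,8.1],7.2],
    [[-0.4785,0.4785,1.5174],[-0.24,-25,8.1],7.2],
    [[-0.4785,0.4785,1.5174],[-0.24,-25,8.1],7.2],
    [[-0.4785,0.4785,1.5174],[-0.24,-25,8.1],7.2],
    [[-0.4785,0.4785,1.5174],[-0.24,-25,8.1],7.2],
    [[-0.4785,0.4785,1.5174],[-0.24,-25,8.1],7.2],
    [[-0.4785,0.4785,1.5174],[-0.24,-25,8.1],7.2],
    [[-0.4785,0.4785,1.5174],[-0.24,-25,8.1],7.2],
    [[-0.4785,0.4785,1.5174],[-0.24,-25,8.1],7.2]
  ],
  "force": 40
}}

```text
clock: 23.62
position: [0.6285, 0.1736, 0.3607]
eef_rot: [-0.193, 3.135, 0.0]
force: [0.0, 0.2, 0.1]
width: 0.844
```

```bash
python3 - <<'E'
from h import *
setcmd([-0.4785, 0.4785, 1.5174], [-0.24, -25, 8.1]); meas()
rel([.6288,.1735,.0285],R_down(np.radians(97)))
E
```

```text
t 23.62 pos [0.6285 0.1736 0.3607] err mm [-0.34  0.21  0.55] rot err [ 0.     -0.0009 -0.0009] F [0.  0.2 0.1] width mm 72.1 q [ 0.27  0.45  0.68  1.8  -0.    0.15]
w [0.0, -0.0, -0.0] d cm [-0.0, 0.01, 33.17]
```

Request:
{"method": "servo_tool", "body": {
  "rows": [
    [[0,0,0],[0,0,6],7.2],
    [[0,0,0],[0,0,12],7.2],
    [[0,0,0],[0,0,18],7.2],
    [[0,0,0],[0,0,24],7.2],
    [[0,0,0],[0,0,28],7.2],
    [[0,0,0],[0,0,31],7.2],
    [[0,0,0],[0,0,32.5],7.2],
    [[0,0,0],[0,0,33.1],7.2],
    [[0,0,0],[0,0,33.1],7.2],
    [[0,0,0],[0,0,33.1],7.2]
  ]
}}

```text
clock: 24.88
position: [0.6297, 0.1737, 0.0306]
eef_rot: [-0.192, 3.134, 0.001]
force: [-0.3, -0.3, 0.3]
width: 0.843
```

```bash
python3 - <<'E'
from h import *
setcmd([0,0,0],[0,0,33.1]); meas()
E
```

```text
t 24.88 pos [0.6297 0.1737 0.0306] err mm [0.9  0.23 1.42] rot err [-0.0003 -0.0022 -0.0001] F [-0.3 -0.3  0.3] width mm 72.0 q [ 0.27  0.43 -0.09  1.05 -0.    0.15]
```

Request:
{"method": "servo_tool", "body": {
  "rows": [
    [[0,0,0],[0,0,0],5.0],
    [[0,0,0],[0,0,0],5.0],
    [[0,0,0],[0,0,0],5.0],
    [[0,0,0],[0,0,0],5.0],
    [[0,0,0],[0,0,0],5.0],
    [[0,0,0],[0,0,-0.5],5.0],
    [[0,0,0],[0,0,-3],5.0],
    [[0,0,0],[0,0,-6],5.0],
    [[0,0,0],[0,0,-10],5.0],
    [[0,0,0],[0,0,-10],5.0]
  ]
}}

```text
clock: 26.12
position: [0.6308, 0.174, 0.1333]
eef_rot: [-0.191, 3.129, 0.002]
force: [0.2, 0.1, -0.3]
width: 0.635
```

```bash
python3 - <<'E'
from h import *
setcmd([0,0,0],[0,0,-10]); meas()
rel([.532,-.162,.13],R_down(np.radians(97)))
b=cam("scene");crop(b,195,130,275,210,"s21.png",7)
E
```

```text
t 26.12 pos [0.6308 0.174  0.1333] err mm [1.95 0.52 4.19] rot err [-0.001  -0.0065  0.    ] F [ 0.2  0.1 -0.3] width mm 54.2 q [0.27 0.38 0.07 1.26 0.   0.15]
w [0.0, -0.0, -0.0] d cm [13.69, -32.11, -0.08]
s21.png 7
```

View pics/s21.png

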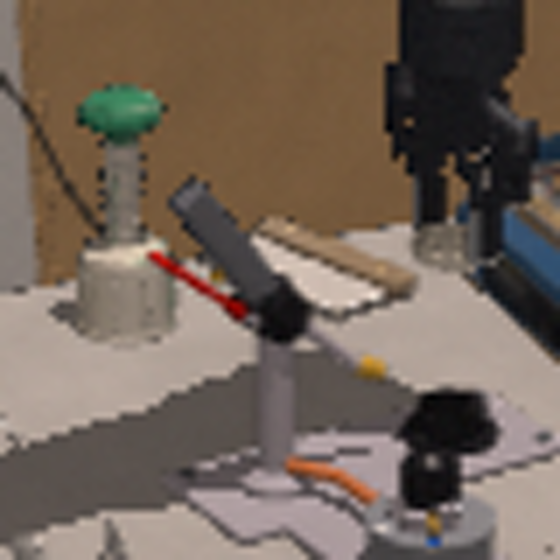

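Request:
{"method": "servo_tool", "body": {
  "rows": [
    [[0,0,0],[1,-3,-1],5.0],
    [[0,0,0],[13.7,-32.1,-1],5.0],
    [[0,0,0],[13.7,-32.1,-1],5.0],
    [[0,0,0],[13.7,-32.1,-1],5.0],
    [[0,0,0],[13.7,-32.1,-1],5.0],
    [[0,0,0],[13.7,-32.1,-1],5.0],
    [[0,0,0],[13.7,-32.1,-1],5.0],
    [[0,0,0],[13.7,-32.1,-1],5.0],
    [[0,0,0],[13.7,-32.1,4],5.0],
    [[0,0,0],[13.7,-32.1,8],5.0],
    [[0,0,0],[13.7,-32.1,10.5],5.0],
    [[0,0,0],[13.7,-32.1,11.7],5.0],
    [[0,0,0],[13.7,-32.1,11.7],5.0],
    [[0,0,0],[13.7,-32.1,11.7],5.0]
  ]
}}

```text
clock: 27.92
position: [0.5329, -0.1617, 0.0133]
eef_rot: [-0.193, 3.134, -0.001]
force: [0.9, -0.3, -0.6]
width: 0.637
```

```bash
python3 - <<'E'
from h import *
setcmd([0,0,0],[13.7,-32.1,11.7]); meas()
b=cam("scene");crop(b,235,190,325,270,"s22.png",7)
E
```

```text
t 27.93 pos [ 0.5329 -0.1617  0.0133] err mm [1.   0.2  1.11] rot err [ 0.0007 -0.0015 -0.0008] F [ 0.9 -0.3 -0.6] width mm 54.4 q [-0.29  0.27 -0.35  0.95 -0.   -0.42]
s22.png 7
```

View pics/s22.png

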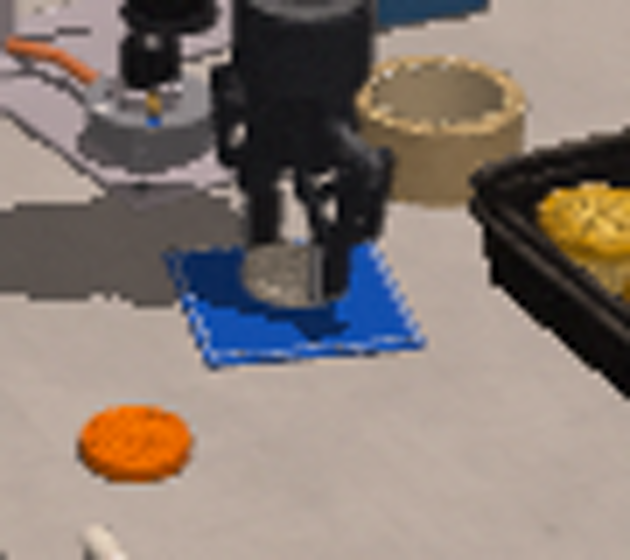

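Request:
{"method": "servo_tool", "body": {
  "rows": [
    [[0,0,0],[0,0,0.5],5.0],
    [[0,0,0],[0,0,0.8],5.0],
    [[0,0,0],[0,0,0.9],5.0],
    [[0,0,0],[0,0,0.95],5.0],
    [[0,0,0],[0,0,0.95],5.0]
  ]
}}

```text
clock: 28.6
position: [0.5322, -0.1621, 0.0047]
eef_rot: [-0.191, 3.134, -0.001]
force: [-5.0, 1.2, 14.8]
width: 0.63
```

```bash
python3 - <<'E'
from h import *
setcmd([0,0,0],[0,0,.95]); meas()
E
```

```text
t 28.6 pos [ 0.5322 -0.1621  0.0047] err mm [ 0.26 -0.2   2.  ] rot err [ 0.0006 -0.0015  0.0002] F [-5.   1.2 14.8] width mm 53.8 q [-0.3   0.28 -0.36  0.93  0.   -0.42]
```

Contact (15 N). Ease up slightly, release, retreat.

Request:
{"method": "servo_tool", "body": {
  "rows": [
    [[0,0,0],[0,0,-0.1],5.0],
    [[0,0,0],[0,0,-0.1],5.0],
    [[0,0,0],[0,0,-0.1],7.0],
    [[0,0,0],[0,0,-0.1],7.2],
    [[0,0,0],[0,0,-0.2],7.2],
    [[0,0,0],[0,0,-2],7.2],
    [[0,0,0],[0,0,-6],7.2],
    [[0,0,0],[0,0,-12],7.2],
    [[0,0,0],[0,0,-18],7.2],
    [[0,0,0],[14,-14,-22],7.2],
    [[0,0,0],[14,-14,-22],7.2],
    [[0,0,0],[14,-14,-22],7.2],
    [[0,0,0],[14,-14,-22],7.2],
    [[0,0,0],[14,-14,-22],7.2]
  ]
}}

```text
clock: 30.35
position: [0.4097, -0.3184, 0.2227]
eef_rot: [-0.189, 3.136, 0.0]
force: [-0.1, 0.6, -0.8]
width: 0.846
```

```bash
python3 - <<'E'
from h import *
setcmd([0,0,0],[14,-14,-22]); meas()
b=cam("scene");a=cam("top")
cv2.imwrite("pics/s23.png",cv2.resize(b["image"][130:300,180:380,::-1],None,fx=3.5,fy=3.5));cv2.imwrite("pics/t23.png",cv2.resize(a["image"][100:260,95:395,::-1],None,fx=2.6,fy=2.6,interpolation=cv2.INTER_CUBIC))
E
```

```text
t 30.35 pos [ 0.4097 -0.3184  0.2227] err mm [-0.3  -0.55  0.02] rot err [-0.0001 -0.0004  0.002 ] F [-0.1  0.6 -0.8] width mm 72.2 q [-0.66  0.11 -0.07  1.38  0.   -0.78]
```

View pics/s23.png

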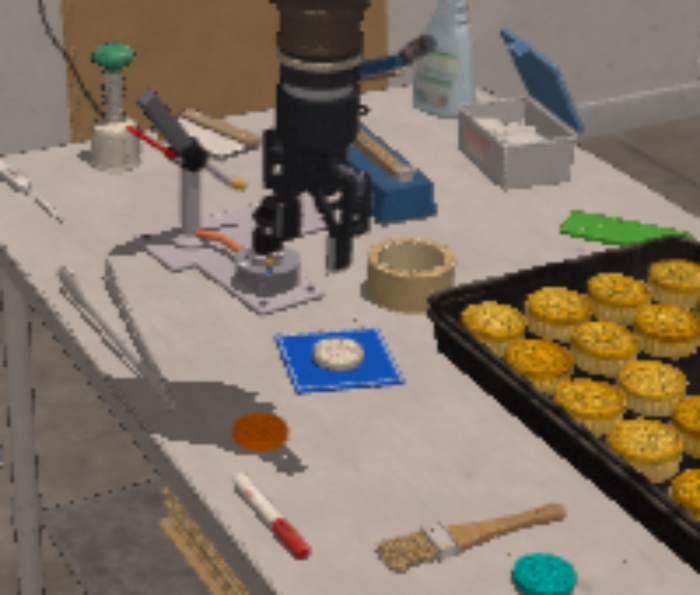

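View pics/t23.png

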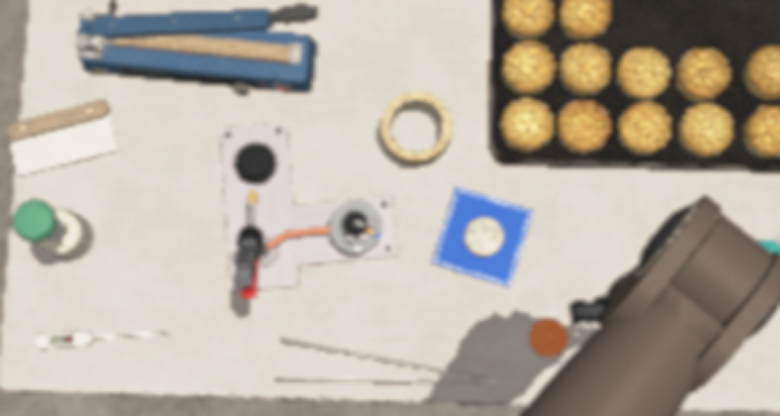

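The plate is flat at the mat's centre (top view 485,236), the pointer is at the blue mark, the trigger is free, and the other things have not moved. I'm handing the job in.

```bash
python3 -c "
from station import *
print(sign_off())"
```

```text
the job is handed in; nothing more can be done
None
```

The blow-off is done in the order asked and handed in at about 30 s on the clock; the sign-off gave no verdict.

- **Plate on the rest:** I laid it there gently. The top view put its centre about 1 mm from my estimate of the rest's middle, both before and after the blow.
- **Selector knob:** I lifted it about 12 mm with some 5.5 N of pull and turned it 1.05 rad. After I let go, the pictures showed it back down with the pointer at the blue mark.
- **Trigger:** I squeezed it for about 2 s until the fingers stopped. The gripper read 31.4 mm, then 30.7 mm as I raised the grip to 65 N; the 33 mm knob had read the same. I could not read the trigger angle itself, so the full second stage is inferred from that width and the camera view. After release it sprang back.
- **Plate on the mat:** It lies flat in the middle, well inside the border. It was pressed down with about 15 N before release.

The last pictures show the other things in view where they were, with the arm clear of everything. The scene camera read about 2 to 5 mm farther in x than the top camera, so I relied on the top view. The nozzle tip appeared about 7 mm nearer the rest than the stated 58 mm. I did not resolve that.

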